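# Load a wire reel and hold the dereeler's brake at the mark

## Task

Put the full reel of wire (the tall one, wound with wire - not the empty reel or the squat one) on the upright spindle of the dereeler so that it sits flat on the platter, and let go of it. Then take the pull bar of the dereeler's spring brake, draw it straight out until its pointer lines up with the line on the index tab, and keep holding it there: the spring would pull it back, so the job finishes with the bar still held at the mark, ready for the wire to be drawn off. Leave everything else on the table where it stands.

Things in the scene. Friction and masses are not known exactly. Their poses are not given: they have to be found in the camera images.
- reel: Full wire reel, loose, standing upright: two white flanges 56 mm across, between them bare copper wire wound to 45 mm across; 58 mm tall, 180 to 370 g. A 16 mm bore runs right through its axis. Origin: centre of its underside; z: up along the bore. It can be gripped across the upper flange, whose rim is 52 to 58 mm above the origin.
- dereeler: The dereeler, fixed: grey base plate 185 x 124 x 12 mm with spindle, platter and brake. Origin: on the table under the spindle's axis; z up. In its frame (mm) the brake is on the -x side: aluminium guide block at x -127 to -109, y -50 to 50, top at z 55; index rail 10 mm wide at y 68, top at z 48, from x -111 to -246, beside the pull bar. No base under the pull bar (base ends at x -130).
- platter (a point): Centre of the upper face of the platter, a steel disc 80 mm across that can turn, 30 mm above the table; a seated reel's underside rests here. The upright steel spindle, 12 mm thick, stands here; its top 20 mm taper to a 4 mm tip 65 mm above this point. Axes as the dereeler's.
- brake: The sliding brake with its pull bar: a level, round, rubber-covered bar 14 mm thick, 104 mm long, along the dereeler's y, 40 mm above the table. Origin: middle of the bar; axes as the dereeler's. It rests at dereeler x -190, y 0 and slides out along -x, at most 40 mm; a spring pulls it back with 3 N at rest and 150 N/m more as it comes out (5.4 to 8 N at the tab).
- pointer (a point): Tip of the thin black pointer on the +y end of the pull bar, 64 mm to +y of the bar's middle and 9.5 mm above it; moves with the bar. The bar is carried by two 8 mm rods at y -34 and 34 mm from its middle, running to the guide block; between their 12 mm collars 56 mm of bar is free, 56 mm from the guide block, so it can be pinched from above, a finger on either side.
- index_tab: Index tab: a brass clip, 10 mm along the rail, with a black line across its middle, fixed on the index rail. It is set differently each time, 14 to 30 mm out (-x) from the resting pointer. Origin: in the middle of the rail at the line; axes as the dereeler's. The bar is at the mark when the pointer's x in this frame is 0.
- empty_reel: Bystander: an empty reel of the same size (56 mm across, 58 mm tall), its bare white core 26 mm across. Origin: centre of its underside.
- squat_reel: Bystander: a squat wound reel, 52 mm across and 24 mm tall. Origin: centre of its underside.
- cutters: Bystander: flush cutters 118 mm long, 12 mm high, lying flat to the -y side of the dereeler. Origin under its middle.
- trinket_box: Bystander: a round dark wooden box 68 mm across, 26 mm tall, on the +y side of the dereeler. Origin: centre of its underside.
- decanter_a: Bystander: cut-glass decanter, 76 mm across, 204 mm tall. Origin: centre of its underside.
- decanter_b: Bystander: a second decanter like it.
- tweezers: Bystander: steel tweezers 140 mm long, 6 mm high, lying flat on the +y side of the dereeler, beside the index rail. Origin under its middle.
- camera: Bystander: a small yellow camera on a foot, 60 x 34 mm, 54 mm tall. Origin: centre of its underside.
There are look-alikes about, which are no part of the job. What is shaped like the reel but blue or red is not meant.

How it is judged:
On the way, in this order (a step that is already met when the one before it is completed fails the run):
1. the full reel sits on the spindle, flat on the platter and let go, with the brake still home (horizontal distance between reel and platter below 0.004 m and z of reel in the frame of platter below 0.003 m and angle between reel's own z axis and vertical below 0.06 rad and contact force between each of the arm, the fingers and reel below 0.05 N and x of pointer in the frame of index_tab above 0.007 m), for 0.2 s.
2. the gripper has drawn the brake out to the index tab (x of pointer in the frame of index_tab between -0.004 and 0.004 m and contact force between the fingers and brake above 2 N), for 0.5 s.
At the end, for the whole second after the job is handed in: Gripper holding the pull bar (over 2 N), at rest, pointer within 4 mm of the tab's line. Full reel on the spindle: within 4 mm of its axis, underside within 3 mm of the platter, tilt under 0.06 rad, at rest, untouched by robot and brake (all of step 2 and contact force between reel and brake below 0.1 N and linear speed of brake below 0.01 m/s and horizontal distance between reel and platter below 0.004 m and z of reel in the frame of platter between -0.003 and 0.003 m and angle between reel's own z axis and vertical below 0.06 rad and contact force between each of the arm, the fingers and reel below 0.05 N and linear speed of reel below 0.02 m/s); the arm keeps its last pose, push and grip.
It fails at once if a bystander was moved more than 30 mm (distance of any of empty_reel, squat_reel, cutters, trinket_box, decanter_a, decanter_b, tweezers, camera from where it was at the start of the episode above 0.03 m).
It fails at once if a standing bystander was tipped over (angle between any of empty_reel, squat_reel, decanter_a, decanter_b, camera, trinket_box's own z axis and vertical above 0.5 rad).
It also fails if it takes over 51 s, if anything falls off the work surface, if the arm or the gripper's body presses on something with over 40 N, if the wrist force passes 120 N, or if a joint passes its speed limit or range.

## Robot

A 7-joint arm with a two-finger parallel gripper is mounted at the origin on the work surface. World frame = base frame: x ahead of the robot, y to its left, z up, the work surface at z = 0. Lengths are in m, angles in rad, forces in N, time in s.
With the tool pointing down it reaches from about 0.4 to 0.85 m from the base axis. Payload 4.5 kg.
Tool frame: the origin (TCP) lies at the very end of the fingers, on their centre line; the grasp point (between the pads) lies 19 mm behind it (r.pinch_z is the distance from the TCP to the grasp point, in m); x points along the fingers, y is the direction in which the jaws open and shut, and the axes are right-handed (so a half turn about x gives the same grasp; the last joint's range is limited). The gripper opens to 88 mm and grips with 3 to 60 N. Pads are 18 mm wide; open, the fingers measure 123 mm over their backs; the gripper's body (75 mm by 187 mm) begins 45 mm behind the grasp point.
Start: joints at [1.256, 0.689, -0.195, 1.565, 0.157, 0.902, -0.215], TCP at [0.214, -0.587, 0.239] pointing down, gripper open.
Joint ranges: [-3.01, 3.01], [-0.46, 2.08], [-1.47, 1.51], [0.13, 2.56], [-1, 4.14], [0.04, 2.09], [-2.66, 2.66]. Speed limits (rad/s): [2.57, 2.57, 3.14, 3.14, 3.14, 3.14, 3.14].

## Interface

Orientations are given as a unit quaternion [x, y, z, w].
In Python, from plant import telemetry, cams, job, r gives the robot as it stands.
- The arm moves only by the tool send_rows, never from a script. Its argument "commands" is one flat list of numbers, 7 for each row, row after row: the shift along the world's x, y, z as a fraction of full scale, then the turn, a rotation vector about the world's x, y, z as a fraction of full scale, then the closure, from 0 (fully open) to 1 (shut). In form: [dx, dy, dz, wx, wy, wz, claw, dx, dy, dz, wx, wy, wz, claw, ...]. A call has 1 to 12 rows; each row shifts and turns the pose as measured when the row begins; what a row does not reach is not made up. Full scale, the value 1, is 250 mm for a shift and 90 degrees for a turn. A row lasts 1/10 s, in which the tool goes at most 50 mm and 8.59 degrees, less where a joint would pass 70% of its speed; a pose out of reach is approached as far as the arm can. A call with a number of a shift or a turn outside -1 to 1 is refused whole. A call with a gripper value outside its range is refused whole. The fingers move at their own pace and stop on an object; "newtons" is the grip in N (left out, the last holds). Time passes only in rows, so rows that do not move let the fingers close. It gives the time, the measured TCP pose, the force and the opening at its end, in the units of the state.
- telemetry.get_state(): the state, without advancing time (a new reading comes with each control period).
- cams.snapshot(name): name is "scene" or "top" or "wrist"; returns a dict with "image" (480x640x3 uint8, blue, green, red), "intrinsics" (3x3 intrinsics, pixels), "world_to_cam" (4x4, takes a point from world to camera coordinates). Camera axes: x right, y down, z forward; pixel columns grow to the right and rows downward; lengths in m; the calibration is good to about 2 mm. A picture is of the moment at which its call begins. There is no depth.
- job.finish_job(): hands the job in, once; it reports no verdict.
The state is a dict: "clock": time; "q": joint angles; "qd": joint speeds; "joint_torque": joint torques, N m; "tool_pos": TCP position; "eef_rot": TCP orientation; "contact_force": force on the tool from outside, world axes, zero at the start; "moment": the same for the moment, N m; "opening": opening from 0.0 (shut) to 1.0 (fully open).
Only numpy, scipy, OpenCV 4.12 (cv2) and the standard library are available. Lean on these libraries where they do the work, as an engineer would, in place of code of your own. Each camera call takes 0.05 s, during which the arm holds its last target.

## Working session

There is one attempt and no reset: what is moved stays moved. The work goes in short steps, Python scripts to look and compute and a tool call to move; the robot and the scene stay as the last step left them, time stands still between calls to the robot, and variables do not carry over. Pictures are saved under pics/ and viewed, and the job is handed in when it is done.

Besides the shell and the picture viewer there is one more tool, called after "Request:" by a JSON object that holds its "op" and its "data". send_rows: Moves the arm, as the interface text tells. Its arguments: {"type":"object","properties":{"commands":{"type":"array"},"newtons":{"type":"number"}},"required":["commands"]}

```bash
ls; mkdir -p pics
python3 - <<'E'
from plant import telemetry, cams, job, r
import cv2,numpy as np
print(telemetry.get_state()); print(r.pinch_z)
for n in ("scene","top","wrist"):
    s=cams.snapshot(n); cv2.imwrite(f"pics/{n}0.png",s["image"]); print(n,s["intrinsics"].tolist(),np.round(s["world_to_cam"],4).tolist())
E
```

```text
pics
{'clock': 0.0, 'q': array([ 1.25585334,  0.6899897 , -0.19446576,  1.56636737,  0.15729837,
        0.90247416, -0.21511737]), 'qd': array([ 0.00151118, -0.00136978, -0.00193977,  0.00056555, -0.00040139,
       -0.00272969,  0.00072315]), 'joint_torque': array([-4.63009510e-04, -5.27567339e+01, -1.26690824e+00, -1.53430241e+01,
       -5.26000361e-02,  6.43572916e-03,  1.50981064e-04]), 'tool_pos': array([ 0.21328377, -0.58680149,  0.23789901]), 'eef_rot': array([-0.69621281, -0.1233184 ,  0.69655082, -0.12205433]), 'contact_force': array([-0.23062745, -0.27346913,  0.03964758]), 'moment': array([-0.02651434,  0.02718267, -0.01414018]), 'opening': 0.9988308879608692}
0.0187
scene [[609.0350700830295, 0.0, 323.3493796929669], [0.0, 609.0350700830295, 238.6144361816242], [0.0, 0.0, 1.0]] [[-0.7952, 0.606, 0.0219, 0.4266], [0.3965, 0.5469, -0.7374, -0.1957], [-0.4588, -0.5777, -0.6751, 1.8518], [0.0, 0.0, 0.0, 1.0]]
top [[588.197229485131, 0.0, 322.6237810025666], [0.0, 588.197229485131, 237.29407428427226], [0.0, 0.0, 1.0]] [[0.0132, -0.9999, 0.0098, 0.0219], [-0.9942, -0.0142, -0.1064, 0.5865], [0.1065, -0.0083, -0.9943, 1.3562], [0.0, 0.0, 0.0, 1.0]]
wrist [[390.74701132450656, 0.0, 323.6929540552409], [0.0, 390.74701132450656, 241.4910622515081], [0.0, 0.0, 1.0]] [[0.3431, -0.9393, -0.0015, -0.6244], [-0.905, -0.331, 0.2672, -0.0375], [-0.2515, -0.0904, -0.9636, 0.3883], [0.0, 0.0, 0.0, 1.0]]
```

View pics/scene0.png

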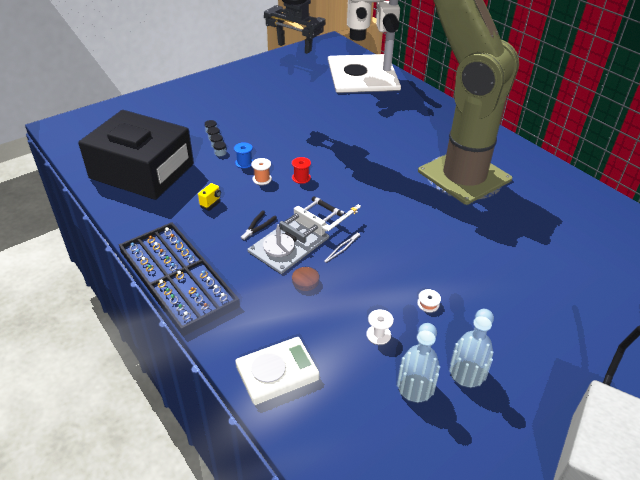

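View pics/top0.png

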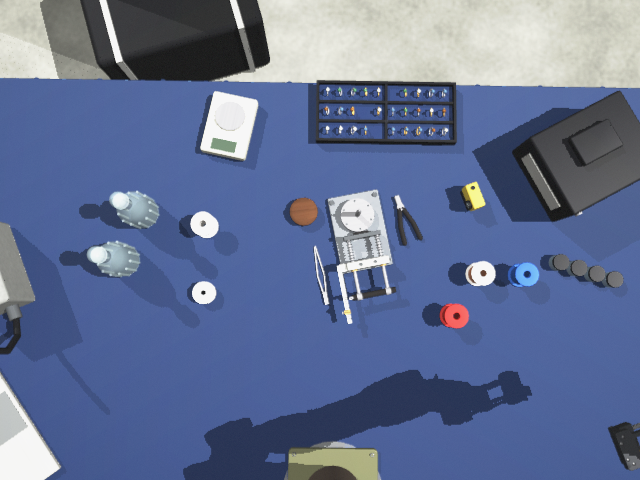

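View pics/wrist0.png

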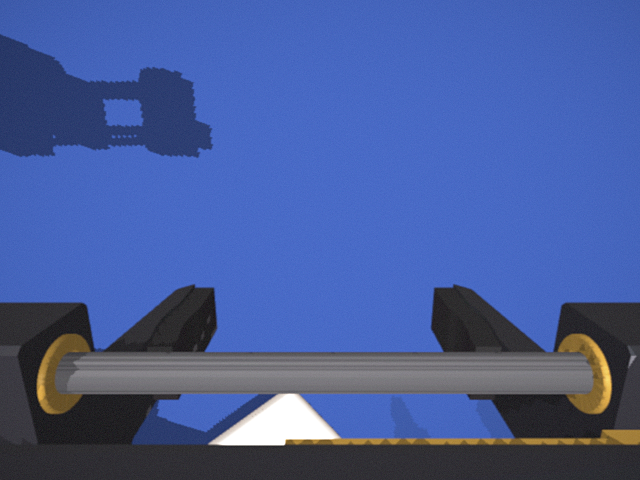

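The full reel is at about (481,273) in the top view and (261,172) in the scene view. The dereeler spindle is near (358,213) in the top view. Next I'll enlarge these areas.

Run:
```python
import cv2
t=cv2.imread("pics/top0.png"); s=cv2.imread("pics/scene0.png")
def c(im,x,y,w,h,k,n): cv2.imwrite(n,cv2.resize(im[y:y+h,x:x+w],None,fx=k,fy=k,interpolation=cv2.INTER_CUBIC))
c(t,310,180,100,150,4,"pics/a.png"); c(t,430,240,120,90,6,"pics/b.png"); c(s,225,140,160,130,5,"pics/c.png")
```

```text
(no output)
```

View pics/a.png

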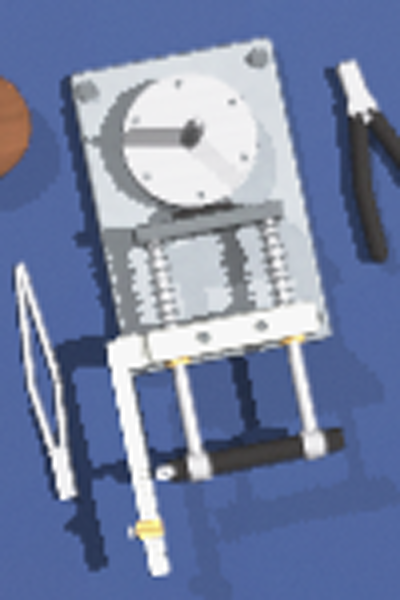

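View pics/b.png

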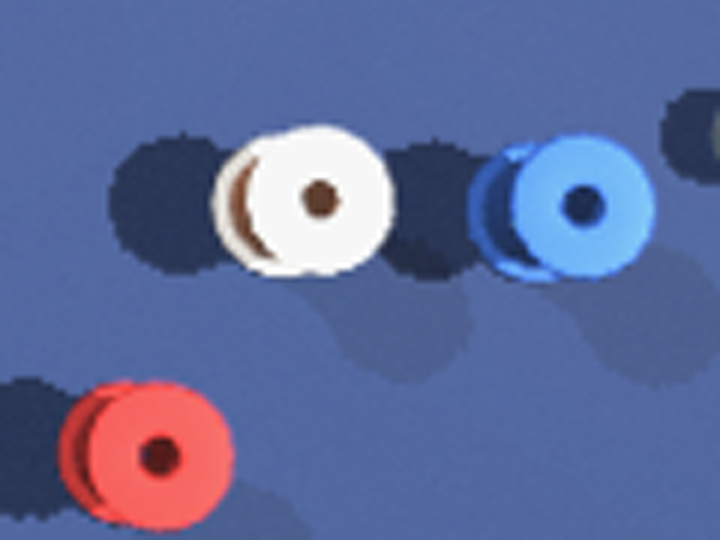

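View pics/c.png

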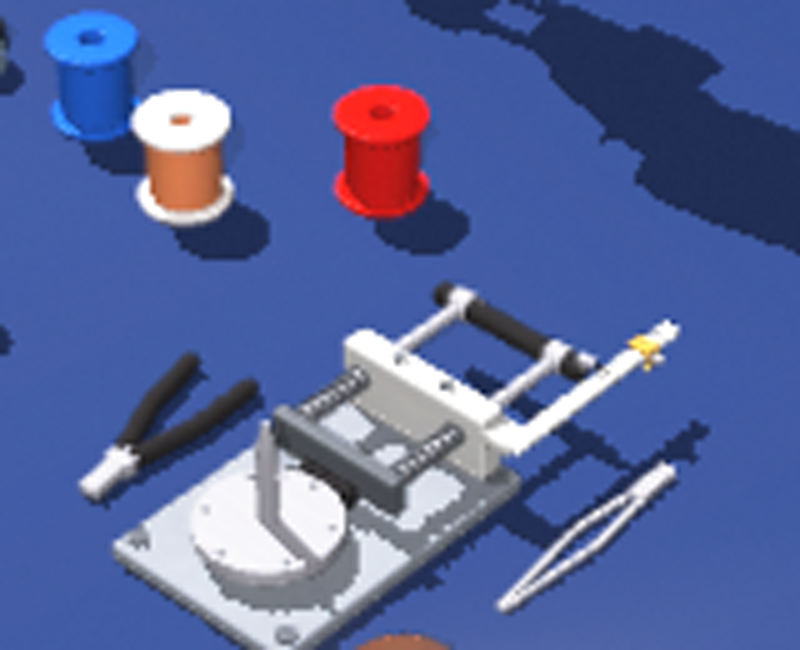

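```bash
cat > h.py <<'E'
from plant import telemetry, cams, job, r
import cv2,numpy as np
from scipy.spatial.transform import Rotation as R
def ray(s,u,v):
    T=s["world_to_cam"];Rm=T[:3,:3]
    d=Rm.T@np.linalg.inv(s["intrinsics"])@np.array([u,v,1.]); return -Rm.T@T[:3,3], d
def atz(s,u,v,z):
    c,d=ray(s,u,v); return c+d*(z-c[2])/d[2]
def proj(s,p):
    q=s["world_to_cam"]@np.r_[p,1]; a=s["intrinsics"]@q[:3]; return a[:2]/a[2]
def crop(im,x,y,w,h,k,n): cv2.imwrite(n,cv2.resize(im[y:y+h,x:x+w],None,fx=k,fy=k,interpolation=cv2.INTER_CUBIC))
def uc(X,Y,x0,y0,k): return (X+.5)/k-.5+x0,(Y+.5)/k-.5+y0
E
python3 - <<'E'
from h import *
t=cams.snapshot("top");s=cams.snapshot("scene")
np.set_printoptions(precision=4,suppress=True)
def T(X,Y,z,n): print("top",n,atz(t,*uc(X,Y,310,180,4),z))
def S(X,Y,z,n): print("scn",n,atz(s,*uc(X,Y,225,140,5),z))
print("reel",atz(t,*uc(321,200,430,240,6),.058)); S(182,121,.058,"reel")
T(190,142,.03,"platter");T(193,132,.095,"tip");S(265,425,.095,"tip");S(268,524,.03,"platter")
T(199,466,.046,"col+");T(314,442,.046,"col-");S(557,352,.046,"col+");S(460,296,.046,"col-")
T(148,530,.049,"tab");S(645,347,.049,"tab")
T(72,74,.012,"corner++");T(270,38,.012,"corner+-");T(329,335,.012,"corner--")
T(163,471,.0495,"pointer");S(590,366,.0495,"pointer")
E
```

```text
reel [ 0.506  -0.3406  0.058 ]
scn reel [ 0.5123 -0.3329  0.058 ]
top platter [ 0.6403 -0.0512  0.03  ]
top tip [ 0.6365 -0.0485  0.095 ]
scn tip [ 0.6469 -0.0468  0.095 ]
scn platter [ 0.6486 -0.0448  0.03  ]
top col+ [ 0.4491 -0.0567  0.046 ]
top col- [ 0.4638 -0.1231  0.046 ]
scn col+ [ 0.4557 -0.0515  0.046 ]
scn col- [ 0.4693 -0.1205  0.046 ]
top tab [ 0.4121 -0.0274  0.049 ]
scn tab [ 0.4169 -0.0242  0.049 ]
top corner++ [0.6833 0.019  0.012 ]
top corner+- [ 0.7071 -0.1003  0.012 ]
top corner-- [ 0.5281 -0.1361  0.012 ]
top pointer [ 0.4459 -0.0357  0.0495]
scn pointer [ 0.4513 -0.0287  0.0495]
```

```bash
cat >> h.py <<'E'
def st():
    s=telemetry.get_state(); M=R.from_quat(s["eef_rot"]).as_matrix()
    print("t",s["clock"],"tcp",np.round(s["tool_pos"],4),"xaxis",np.round(M[:,0],4),"jaw",np.round(M[:,1],4),"F",np.round(s["contact_force"],2),"op",round(s["opening"],3),"q",np.round(s["q"],2)); return s,M
E
python3 -c "
from h import *
st()"
```

```text
t 0.25 tcp [ 0.2135 -0.5871  0.2384] xaxis [-3.e-04  7.e-04 -1.e+00] jaw [ 3.418e-01 -9.398e-01 -8.000e-04] F [ 0.36 -0.36  0.28] op 1.003 q [ 1.26  0.69 -0.19  1.57  0.16  0.9  -0.22]
```

Request:
{"op": "send_rows", "data": {"commands": [0.14, 0.12, 0, 0, 0, 0, 0, 0.14, 0.12, 0, 0, 0, 0, 0, 0.14, 0.12, 0, 0, 0, 0, 0, 0.14, 0.12, 0, 0, 0, 0, 0, 0.14, 0.12, 0, 0, 0, 0, 0, 0.14, 0.12, 0, 0, 0, 0, 0, 0.14, 0.12, 0, 0, 0, 0, 0, 0, 0, 0, 0, 0, 0, 0]}}

```text
clock: 1.05
tool_pos: [0.4632, -0.3685, 0.2376]
eef_rot: [-0.697, -0.12, 0.697, -0.12]
contact_force: [-0.1, 0.1, 0.5]
opening: 0.999
```

```bash
python3 -c "
from h import *
st()
s=cams.snapshot('wrist'); cv2.imwrite('pics/w1.png',s['image']); print(proj(s,[.508,-.338,.058]))"
```

```text
t 1.05 tcp [ 0.4632 -0.3685  0.2376] xaxis [-4.e-04  5.e-04 -1.e+00] jaw [ 3.351e-01 -9.422e-01 -6.000e-04] F [-0.12  0.15  0.5 ] op 0.999 q [ 0.69  0.64 -0.16  1.67  0.13  0.84 -0.76]
[306.52237692 153.75893637]
```

View pics/w1.png

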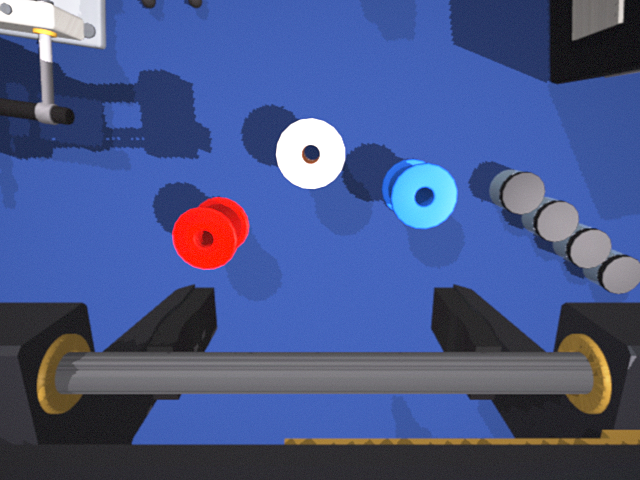

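The wrist view shows the reel's top flange centred at (310.5,154), close to the prediction of (306.5,153.8).

```bash
python3 -c "
from h import *
s=cams.snapshot('wrist'); crop(s['image'],260,100,100,100,6,'pics/w1c.png')
for z in (.058,): print(atz(s,310.5,153.7,z), atz(s,206,238.5,z), atz(s,425,196,z))
M=R.from_quat(telemetry.get_state()['eef_rot']).as_matrix()
print('cam in tool',M.T@(ray(s,0,0)[0]-telemetry.get_state()['tool_pos']))
"
```

```text
[ 0.50537632 -0.34489094  0.058     ] [ 0.40802122 -0.28314727  0.058     ] [ 0.50448856 -0.44628896  0.058     ]
cam in tool [-0.1456437  -0.00174621 -0.07166094]
```

View pics/w1c.png

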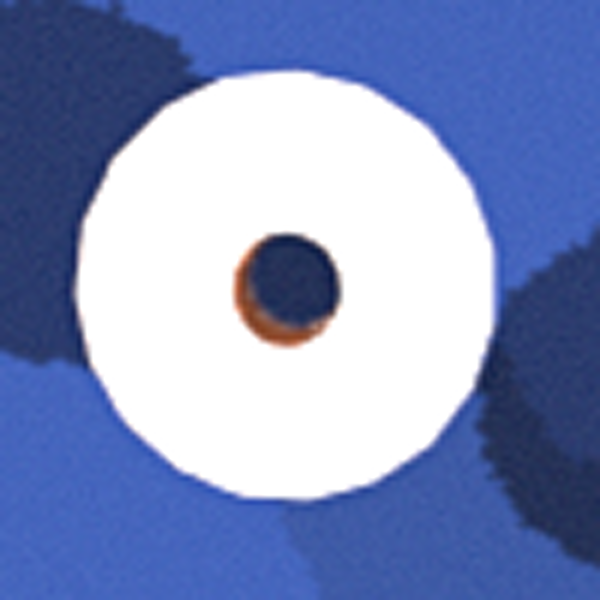

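```bash
cat >> h.py <<'E'
def reelpx(s,near,lo=215,minA=500):
    m=(s["image"].min(2)>lo).astype(np.uint8)
    n,l,stt,c=cv2.connectedComponentsWithStats(m)
    k=[i for i in range(1,n) if stt[i,4]>minA]; i=min(k,key=lambda i:np.hypot(*(c[i]-near)))
    cs,_=cv2.findContours((l==i).astype(np.uint8),cv2.RETR_EXTERNAL,cv2.CHAIN_APPROX_NONE)
    return cv2.fitEllipse(max(cs,key=cv2.contourArea))
E
python3 -c "
from h import *
st()
for i in range(2):
  s=cams.snapshot('wrist'); e=reelpx(s,(310,150)); print(e, atz(s,*e[0],.058)); s0,M=st()
"
```

```text
t 1.15 tcp [ 0.4572 -0.3746  0.2373] xaxis [-0.0058 -0.0035 -1.    ] jaw [ 0.3267 -0.9451  0.0014] F [-0.2  -0.37 -0.32] op 1.001 q [ 0.69  0.64 -0.15  1.67  0.13  0.84 -0.75]
((304.4319763183594, 142.11839294433594), (68.51285552978516, 70.51100158691406), 164.79652404785156) [ 0.50942396 -0.34068673  0.058     ]
t 1.2 tcp [ 0.4555 -0.3764  0.2373] xaxis [-0.0069 -0.0045 -1.    ] jaw [ 0.3234 -0.9463  0.002 ] F [-1.12  0.36 -0.73] op 1.001 q [ 0.7   0.64 -0.15  1.67  0.13  0.84 -0.75]
((302.5946350097656, 139.07936096191406), (68.66775512695312, 70.86251831054688), 164.03884887695312) [ 0.50941085 -0.34071945  0.058     ]
t 1.25 tcp [ 0.4546 -0.3774  0.2373] xaxis [-0.0073 -0.0048 -1.    ] jaw [ 0.3212 -0.947   0.0022] F [-1.25 -0.39 -0.17] op 0.997 q [ 0.7   0.64 -0.15  1.67  0.13  0.84 -0.75]
```

```bash
cat >> h.py <<'E'
def delta(p,yawdeg=None):
    s,M=st()
    print("shift frac",np.round((np.array(p)-s["tool_pos"])/.25,4))
    x=np.array([0,0,-1.]); 
    if yawdeg is None: j=M[:,1].copy(); j[2]=0; j/=np.linalg.norm(j)
    else: a=np.radians(yawdeg); j=np.array([np.cos(a),np.sin(a),0])
    G=np.c_[x,j,np.cross(x,j)]
    print("turn frac",np.round(R.from_matrix(G@M.T).as_rotvec()/(np.pi/2),4))
E
python3 -c "
from h import *
delta([.5094,-.3407,.1])
"
```

```text
t 1.25 tcp [ 0.4546 -0.3774  0.2373] xaxis [-0.0073 -0.0048 -1.    ] jaw [ 0.3212 -0.947   0.0022] F [-1.25 -0.39 -0.17] op 0.997 q [ 0.7   0.64 -0.15  1.67  0.13  0.84 -0.75]
shift frac [ 0.2192  0.1468 -0.5493]
turn frac [ 0.0031 -0.0047  0.    ]
```

Request:
{"op": "send_rows", "data": {"commands": [0.11, 0.073, 0, 0.002, -0.003, 0, 0.1, 0.11, 0.073, -0.07, 0, 0, 0, 0.1, 0, 0, -0.15, 0, 0, 0, 0.1, 0, 0, -0.15, 0, 0, 0, 0.1, 0, 0, 0, 0, 0, 0, 0.1, 0, 0, 0, 0, 0, 0, 0.1]}}

```text
clock: 1.85
tool_pos: [0.5025, -0.3538, 0.1445]
eef_rot: [-0.697, -0.103, 0.701, -0.11]
contact_force: [-0.1, -0.1, -0.1]
opening: 0.898
```

```bash
python3 -c "
from h import *
delta([.5094,-.3407,.034])
s=cams.snapshot('wrist'); cv2.imwrite('pics/w2.png',s['image'])
s=cams.snapshot('scene'); crop(s['image'],200,100,160,120,5,'pics/s2.png')
delta([.5094,-.3407,.034])
"
```

```text
t 1.85 tcp [ 0.5025 -0.3538  0.1445] xaxis [-0.0037 -0.0104 -0.9999] jaw [ 0.2987 -0.9543  0.0089] F [-0.1  -0.13 -0.06] op 0.898 q [ 0.6   0.79 -0.12  1.69  0.15  0.67 -0.87]
shift frac [ 0.0277  0.0523 -0.442 ]
turn frac [ 0.0066 -0.0023  0.    ]
t 1.95 tcp [ 0.5028 -0.3536  0.1452] xaxis [-0.0026 -0.0109 -0.9999] jaw [ 0.299  -0.9542  0.0096] F [-0.3   0.41 -0.54] op 0.9 q [ 0.6   0.79 -0.12  1.69  0.15  0.67 -0.87]
shift frac [ 0.0263  0.0517 -0.4448]
turn frac [ 0.0069 -0.0017  0.    ]
```

View pics/w2.png

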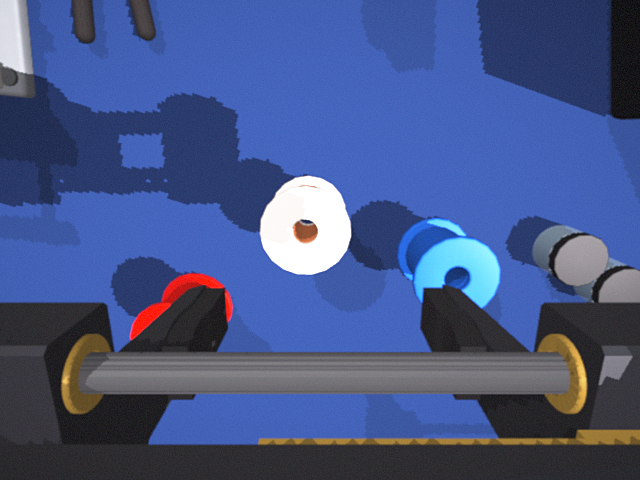

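View pics/s2.png

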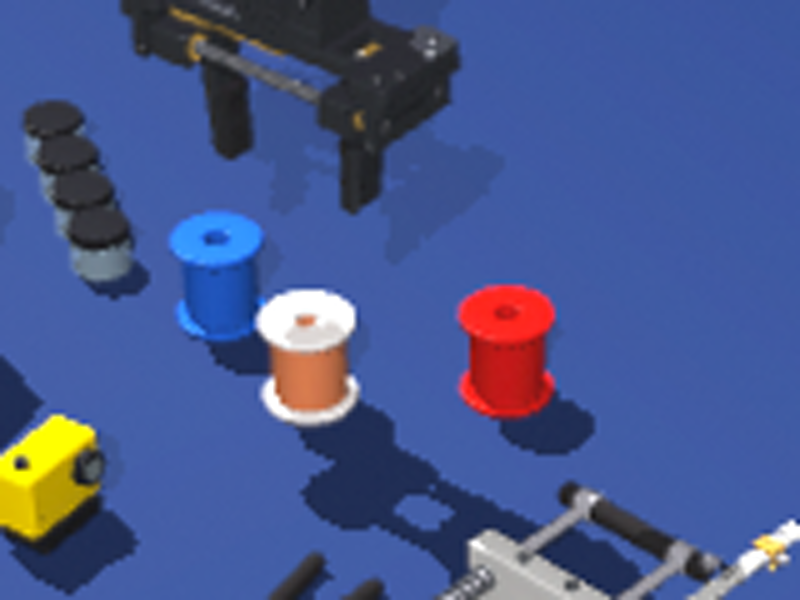

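```bash
python3 -c "
from h import *
s0,M=st()
s=cams.snapshot('scene');w=cams.snapshot('wrist');t=cams.snapshot('top')
p=s0['tool_pos']
print(proj(s,p),proj(w,p),proj(t,p)); e=reelpx(w,(305,225)); print(e,atz(w,*e[0],.058),atz(w,*e[0],.1))
cv2.imwrite('pics/t2.png',t['image'])
print(ray(w,0,0)[0],M)
"
```

```text
t 1.95 tcp [ 0.5028 -0.3536  0.1452] xaxis [-0.0026 -0.0109 -0.9999] jaw [ 0.299  -0.9542  0.0096] F [-0.3   0.41 -0.54] op 0.9 q [ 0.6   0.79 -0.12  1.69  0.15  0.67 -0.87]
[258.36782261 133.95643413] [323.07639636 310.04468967] [500.4796586  272.61024625]
((305.6501770019531, 227.62840270996094), (87.73602294921875, 97.15572357177734), 9.254146575927734) [ 0.51246064 -0.34022607  0.058     ] [ 0.52270531 -0.33862546  0.1       ]
[ 0.56919661 -0.33136176  0.29059994] [[-0.00263559  0.29902896 -0.9542404 ]
 [-0.01087415 -0.95419586 -0.29898497]
 [-0.9999374   0.00958855  0.00576655]]
```

View pics/t2.png

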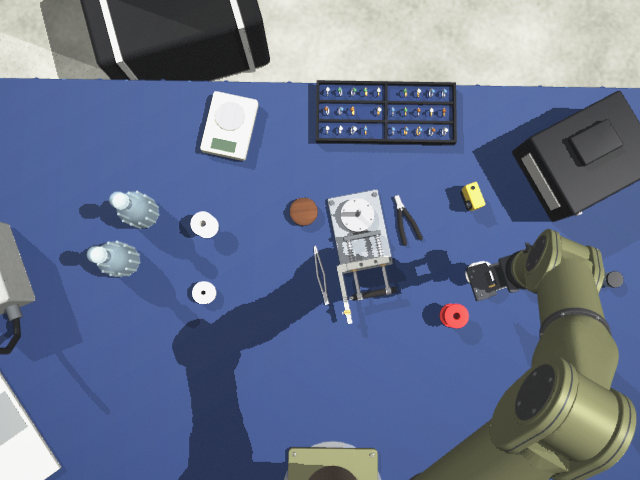

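Request:
{"op": "send_rows", "data": {"commands": [0.027, 0.052, -0.05, 0.007, -0.002, 0, 0.1, 0, 0, -0.08, 0, 0, 0, 0.1, 0, 0, -0.08, 0, 0, 0, 0.1, 0, 0, 0, 0, 0, 0, 0.1, 0, 0, 0, 0, 0, 0, 0.1]}}

```text
clock: 2.6
tool_pos: [0.5156, -0.3361, 0.0939]
eef_rot: [0.703, 0.108, -0.695, 0.109]
contact_force: [0.1, -0.1, 0.4]
opening: 0.899
```

```bash
python3 -c "
from h import *
delta([.5097,-.3405,.034])
"
```

```text
t 2.6 tcp [ 0.5156 -0.3361  0.0939] xaxis [ 1.100e-02  8.000e-04 -9.999e-01] jaw [ 0.3026 -0.9531  0.0026] F [ 0.13 -0.14  0.39] op 0.899 q [ 0.57  0.86 -0.12  1.72  0.15  0.56 -0.9 ]
shift frac [-0.0238 -0.0177 -0.2396]
turn frac [-0.0005  0.007  -0.    ]
```

Request:
{"op": "send_rows", "data": {"commands": [-0.02, -0.017, -0.02, 0, 0.006, 0, 0.1, 0, 0, 0, 0, 0, 0, 0.1, 0, 0, 0, 0, 0, 0, 0.1]}}

```text
clock: 2.9
tool_pos: [0.5116, -0.3406, 0.0904]
eef_rot: [0.7, 0.108, -0.697, 0.109]
contact_force: [0.4, 0.5, -0.1]
opening: 0.899
```

```bash
python3 -c "
from h import *
delta([.5097,-.3405,.034])
s=cams.snapshot('wrist'); cv2.imwrite('pics/w3.png',s['image'])
print(proj(s,[.5097,-.3405,.058]))
s=cams.snapshot('scene'); crop(s['image'],200,100,160,120,5,'pics/s3.png')
"
```

```text
t 2.9 tcp [ 0.5116 -0.3406  0.0904] xaxis [ 3.6e-03 -2.0e-04 -1.0e+00] jaw [ 0.303  -0.953   0.0013] F [ 0.44  0.49 -0.11] op 0.899 q [ 0.58  0.87 -0.11  1.71  0.16  0.56 -0.89]
shift frac [-0.0078  0.0005 -0.2255]
turn frac [ 0.0001  0.0023 -0.    ]
[321.53389626 283.53546915]
```

View pics/w3.png

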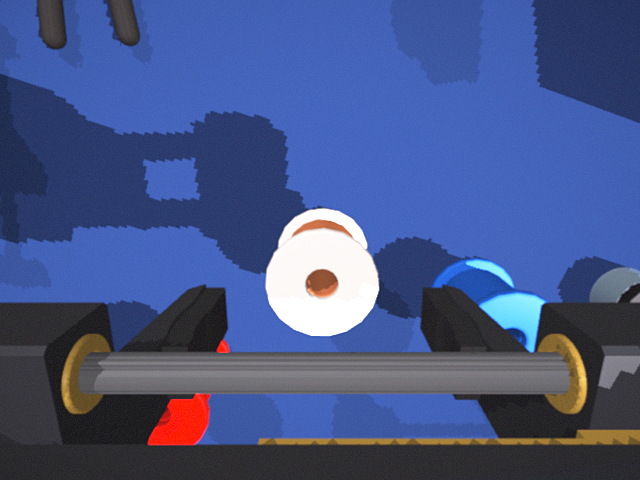

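View pics/s3.png

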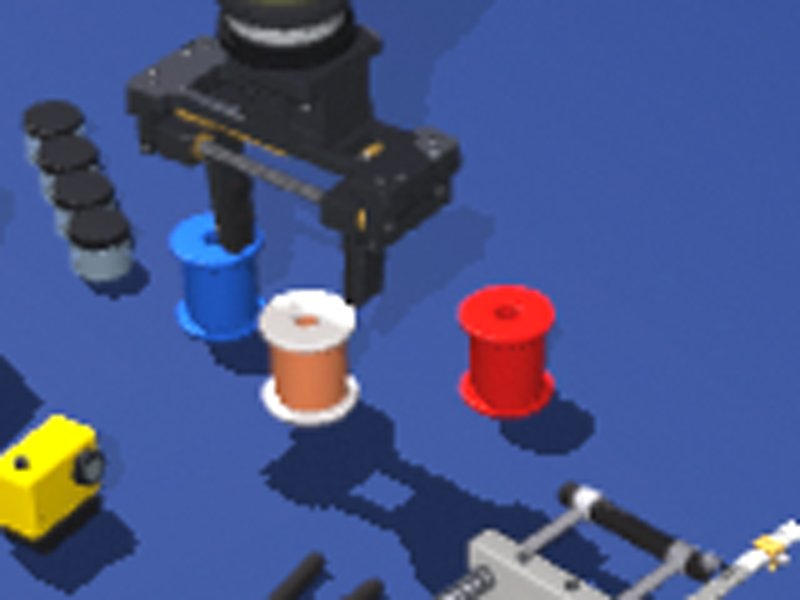

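The predicted reel centre of (321.5,283.5) matches the bore seen at (322,284), so I'll descend.

Request:
{"op": "send_rows", "data": {"commands": [-0.007, 0, -0.05, 0, 0.002, 0, 0.1, 0, 0, -0.08, 0, 0, 0, 0.1, 0, 0, -0.08, 0, 0, 0, 0.1, 0, 0, 0, 0, 0, 0, 0.1, 0, 0, 0, 0, 0, 0, 0.1]}}

```text
clock: 3.5
tool_pos: [0.5096, -0.3411, 0.0354]
eef_rot: [0.699, 0.108, -0.698, 0.109]
contact_force: [0.0, 1.1, 0.2]
opening: 0.899
```

```bash
python3 -c "
from h import *
delta([.5097,-.3405,.034])
"
```

```text
t 3.5 tcp [ 0.5096 -0.3411  0.0354] xaxis [ 0.0012 -0.0012 -1.    ] jaw [ 0.3024 -0.9532  0.0015] F [0.04 1.08 0.23] op 0.899 q [ 0.57  0.96 -0.09  1.73  0.17  0.46 -0.91]
shift frac [ 0.0005  0.0026 -0.0055]
turn frac [ 0.0008  0.0008 -0.    ]
```

Request:
{"op": "send_rows", "data": {"commands": [0, 0, 0, 0, 0, 0, 1, 0, 0, 0, 0, 0, 0, 1, 0, 0, 0, 0, 0, 0, 1, 0, 0, 0, 0, 0, 0, 1, 0, 0, 0, 0, 0, 0, 1], "newtons": 25}}

```text
clock: 4.0
tool_pos: [0.5103, -0.3414, 0.0373]
eef_rot: [0.7, 0.107, -0.698, 0.109]
contact_force: [0.5, 0.1, -3.7]
opening: 0.609
```

Request:
{"op": "send_rows", "data": {"commands": [0, 0, 0.06, 0, 0, 0, 1, 0, 0, 0.12, 0, 0, 0, 1, 0, 0, 0.15, 0, 0, 0, 1, 0, 0, 0.15, 0, 0, 0, 1, 0, 0, 0, 0, 0, 0, 1, 0, 0, 0, 0, 0, 0, 1]}}

```text
clock: 4.6
tool_pos: [0.5076, -0.3404, 0.1636]
eef_rot: [-0.699, -0.108, 0.699, -0.108]
contact_force: [0.6, 0.2, -2.9]
opening: 0.609
```

```bash
python3 -c "
from h import *
delta([.5097,-.3405,.034])
s=cams.snapshot('wrist'); cv2.imwrite('pics/w4.png',s['image'])
s=cams.snapshot('scene'); crop(s['image'],200,100,160,120,5,'pics/s4.png')
"
```

```text
t 4.6 tcp [ 0.5076 -0.3404  0.1636] xaxis [-1.e-04 -1.e-03 -1.e+00] jaw [ 3.023e-01 -9.532e-01  9.000e-04] F [ 0.62  0.24 -2.92] op 0.609 q [ 0.59  0.76 -0.13  1.68  0.14  0.71 -0.88]
shift frac [ 8.600e-03 -4.000e-04 -5.185e-01]
turn frac [ 0.0006 -0.0001  0.    ]
```

View pics/w4.png

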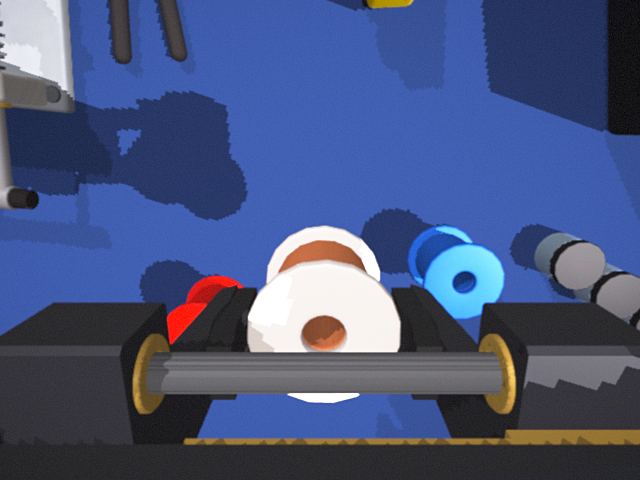

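View pics/s4.png

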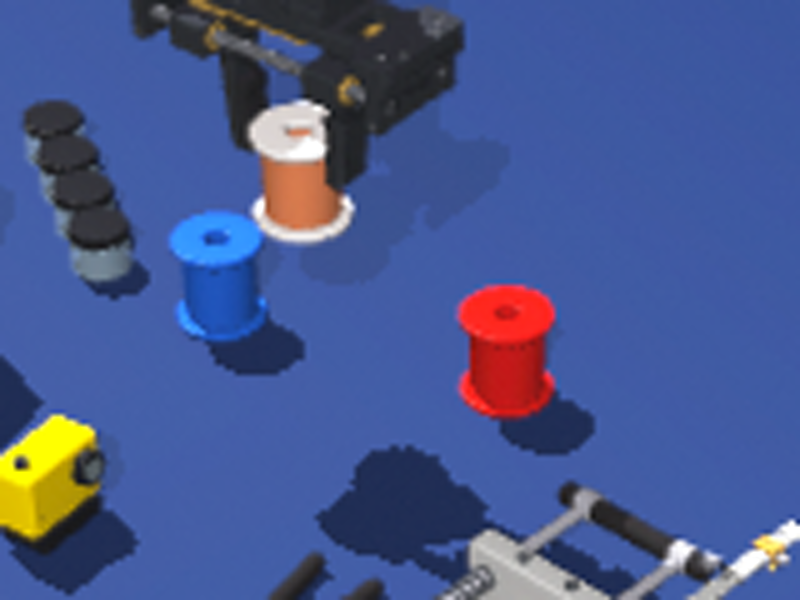

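Request:
{"op": "send_rows", "data": {"commands": [0.02, 0.1, 0.05, 0, 0, 0, 1, 0.02, 0.18, 0.05, 0, 0, -0.02, 1, 0.03, 0.18, 0.05, 0, 0, -0.02, 1, 0.03, 0.18, 0, 0, 0, -0.02, 1, 0.03, 0.18, 0, 0, 0, 0, 1, 0, 0.08, 0, 0, 0, 0, 1, 0, 0, 0, 0, 0, 0, 1, 0, 0, 0, 0, 0, 0, 1, 0, 0, 0, 0, 0, 0, 1]}}

```text
clock: 5.6
tool_pos: [0.5309, -0.1089, 0.1884]
eef_rot: [-0.695, -0.074, 0.712, -0.07]
contact_force: [-0.3, -0.8, -3.5]
opening: 0.614
```

```bash
python3 -c "
from h import *
delta([.5097,-.12,.2],-78.2)
s=cams.snapshot('wrist'); cv2.imwrite('pics/w5.png',s['image'])
print(proj(s,[.643,-.048,.095]),proj(s,[.643,-.048,.03]))
"
```

```text
t 5.6 tcp [ 0.5309 -0.1089  0.1884] xaxis [-0.0251  0.004  -0.9997] jaw [ 0.2025 -0.9792 -0.009 ] F [-0.31 -0.77 -3.52] op 0.614 q [ 0.16  0.66 -0.07  1.85  0.06  0.66 -1.31]
shift frac [-0.0848 -0.0443  0.0463]
turn frac [-0.0026 -0.016   0.0012]
[257.1273975   26.88797468] [273.01826046  48.66685798]
```

View pics/w5.png

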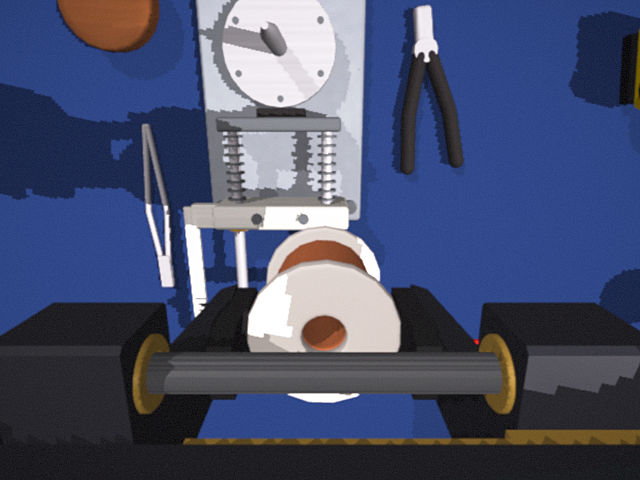

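Request:
{"op": "send_rows", "data": {"commands": [-0.05, 0.12, 0.03, -0.002, -0.014, 0, 1, 0, 0, 0, 0, 0, 0, 1, 0, 0, 0, 0, 0, 0, 1, 0, 0, 0, 0, 0, 0, 1]}}

```text
clock: 6.05
tool_pos: [0.5174, -0.0863, 0.1953]
eef_rot: [-0.703, -0.067, 0.705, -0.068]
contact_force: [1.1, 0.3, -3.6]
opening: 0.609
```

```bash
python3 -c "
from h import *
delta([.516,-.075,.2],-78.2)
s=cams.snapshot('wrist'); cv2.imwrite('pics/w6.png',s['image']); crop(s['image'],230,0,170,130,5,'pics/w6c.png')
print(proj(s,[.643,-.048,.095]),proj(s,[.643,-.048,.03]))
np.savez('w6.npz',**s)
st()
"
```

```text
t 6.05 tcp [ 0.5174 -0.0863  0.1953] xaxis [-0.0036 -0.0029 -1.    ] jaw [ 0.1901 -0.9818  0.0022] F [ 1.07  0.26 -3.62] op 0.609 q [ 0.11  0.62 -0.05  1.92  0.06  0.61 -1.36]
shift frac [-0.0056  0.0453  0.0187]
turn frac [ 0.0019 -0.0023  0.0093]
[298.55005365  17.9380166 ] [303.91591425  43.12898167]
t 6.1 tcp [ 0.5175 -0.0869  0.1953] xaxis [-0.0033 -0.0035 -1.    ] jaw [ 0.1894 -0.9819  0.0028] F [-0.5 -1.  -4. ] op 0.615 q [ 0.11  0.62 -0.05  1.91  0.06  0.61 -1.36]
```

View pics/w6.png

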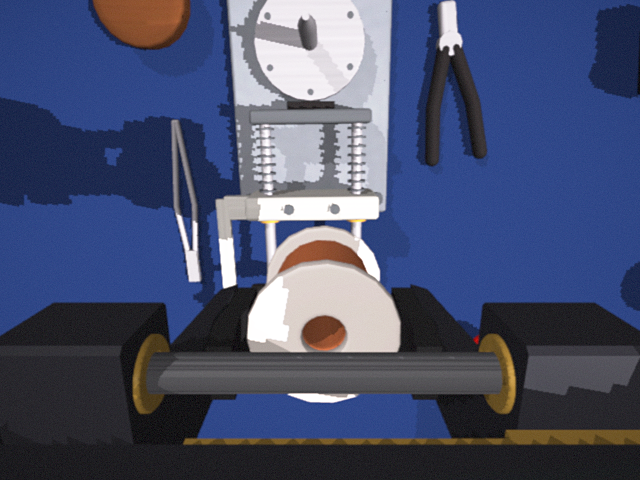

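View pics/w6c.png

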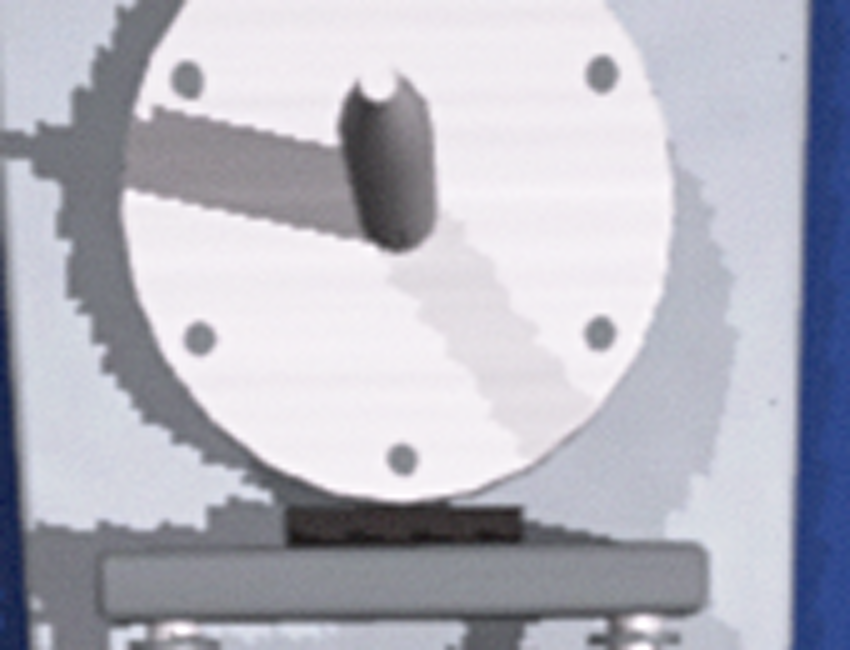

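```bash
python3 -c "
from h import *
s=dict(np.load('w6.npz'))
U=lambda X,Y,z: print(atz(s,*uc(X,Y,230,0,5),z))
U(380,86,.095);U(398,206,.03);U(400,212,.03)
print('bolts')
U(188,80,.03);U(602,74,.03);U(200,338,.03);U(600,333,.03);U(402,459,.03)
print('guide block top edge ends, px full')
for u,v in((247,196),(380,196)): print(atz(s,u,v,.055))
"
```

```text
[ 0.64432284 -0.0517845   0.095     ]
[ 0.64523277 -0.05146671  0.03      ]
[ 0.64451533 -0.05189257  0.03      ]
bolts
[ 0.65547558 -0.01927691  0.03      ]
[ 0.6674995  -0.07678099  0.03      ]
[ 0.62239252 -0.02617172  0.03      ]
[ 0.63429803 -0.08358653  0.03      ]
[ 0.6117143  -0.05825965  0.03      ]
guide block top edge ends, px full
[ 0.5299136  -0.02716108  0.055     ]
[ 0.54857697 -0.12306079  0.055     ]
```

```bash
python3 -c "
from h import *
s=dict(np.load('w6.npz')); crop(s['image'],240,220,170,140,5,'pics/w6d.png')
print(atz(s,324,332,.1953+.0215), proj(s,np.array([.5174,-.0865,.2168])))
"
```

```text
[ 0.51880141 -0.08643086  0.2168    ] [323.43068481 335.54630539]
```

View pics/w6d.png

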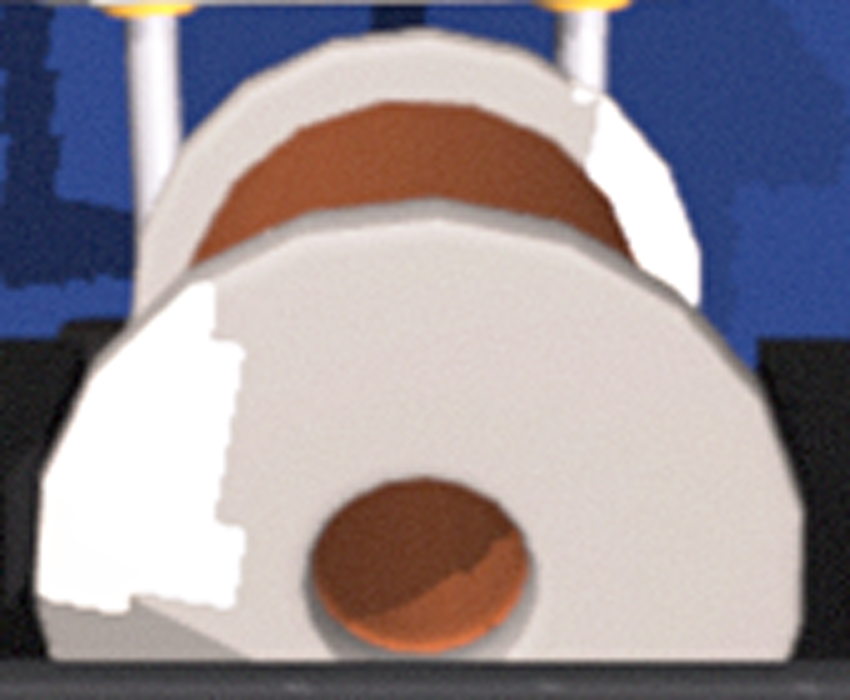

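Request:
{"op": "send_rows", "data": {"commands": [0.16, 0.046, 0, 0.002, -0.002, 0.006, 1, 0.16, 0.046, 0, 0, 0, 0, 1, 0.16, 0.046, 0, 0, 0, 0, 1, 0, 0, 0, 0, 0, 0, 1, 0, 0, 0, 0, 0, 0, 1, 0, 0, 0, 0, 0, 0, 1, 0, 0, 0, 0, 0, 0, 1]}}

```text
clock: 6.8
tool_pos: [0.6368, -0.0594, 0.1926]
eef_rot: [-0.701, -0.066, 0.707, -0.068]
contact_force: [-1.0, -0.5, -4.1]
opening: 0.61
```

```bash
python3 -c "
from h import *
delta([.6437,-.0517,.15],-78.4)
"
```

```text
t 6.8 tcp [ 0.6368 -0.0594  0.1926] xaxis [-0.0093 -0.0036 -1.    ] jaw [ 0.1877 -0.9822  0.0018] F [-1.   -0.53 -4.08] op 0.61 q [ 0.04  0.76 -0.04  1.56  0.05  0.83 -1.4 ]
shift frac [ 0.0277  0.0308 -0.1705]
turn frac [ 0.0023 -0.0059  0.0087]
```

Request:
{"op": "send_rows", "data": {"commands": [0.026, 0.03, -0.05, 0.002, -0.006, 0.008, 1, 0, 0, -0.08, 0, 0, 0, 1, 0, 0, 0, 0, 0, 0, 1, 0, 0, 0, 0, 0, 0, 1, 0, 0, 0, 0, 0, 0, 1]}}

```text
clock: 7.3
tool_pos: [0.642, -0.0518, 0.1585]
eef_rot: [0.704, 0.071, -0.703, 0.071]
contact_force: [-1.2, 0.2, -4.2]
opening: 0.61
```

```bash
python3 -c "
from h import *
delta([.6437,-.0517,.145],-78.4)
"
```

```text
t 7.3 tcp [ 0.642  -0.0518  0.1585] xaxis [ 1.e-04  1.e-04 -1.e+00] jaw [ 2.003e-01 -9.797e-01 -1.000e-04] F [-1.16  0.17 -4.24] op 0.61 q [ 0.03  0.81 -0.05  1.58  0.05  0.75 -1.4 ]
shift frac [ 0.0069  0.0005 -0.0541]
turn frac [-0.0001  0.      0.0005]
```

Request:
{"op": "send_rows", "data": {"commands": [0.007, 0, -0.06, 0, 0, 0, 1, 0, 0, 0, 0, 0, 0, 1, 0, 0, 0, 0, 0, 0, 1, 0, 0, 0, 0, 0, 0, 1]}}

```text
clock: 7.7
tool_pos: [0.6448, -0.0518, 0.1435]
eef_rot: [0.704, 0.071, -0.703, 0.071]
contact_force: [0.1, 1.1, -3.7]
opening: 0.61
```

```bash
python3 -c "
from h import *
delta([.6437,-.0517,.0665],-78.4)
s=cams.snapshot('scene'); crop(s['image'],215,170,160,120,5,'pics/s7.png')
t=cams.snapshot('top'); crop(t['image'],300,150,160,120,5,'pics/t7.png')
w=cams.snapshot('wrist'); cv2.imwrite('pics/w7.png',w['image'])
"
```

```text
t 7.7 tcp [ 0.6448 -0.0518  0.1435] xaxis [ 2.6e-03  1.0e-04 -1.0e+00] jaw [ 2.003e-01 -9.797e-01  4.000e-04] F [ 0.08  1.05 -3.68] op 0.61 q [ 0.03  0.83 -0.05  1.58  0.05  0.73 -1.41]
shift frac [-0.0044  0.0004 -0.308 ]
turn frac [-0.0001  0.0017  0.0005]
```

View pics/s7.png

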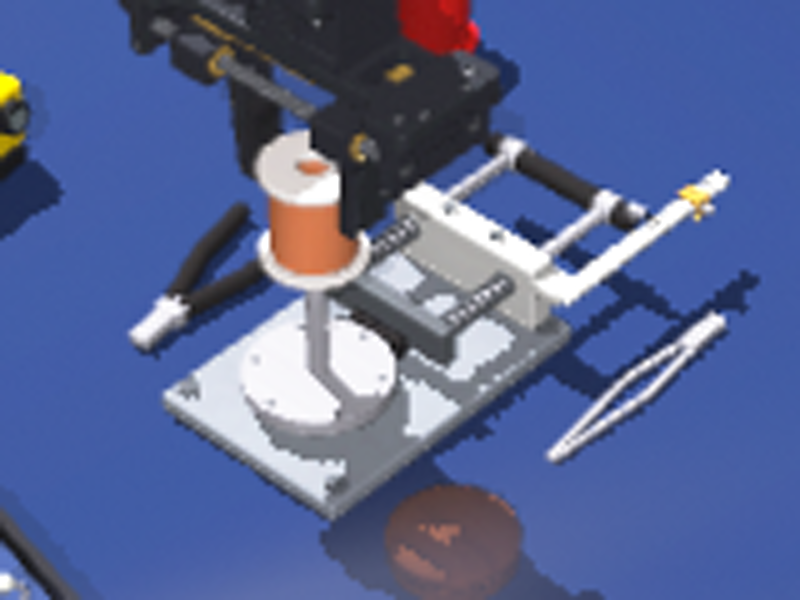

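View pics/t7.png

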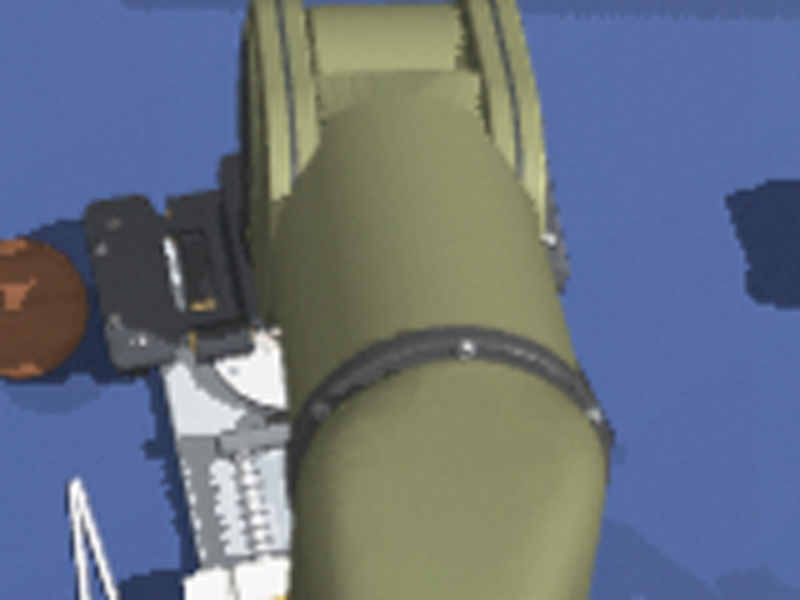

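View pics/w7.png

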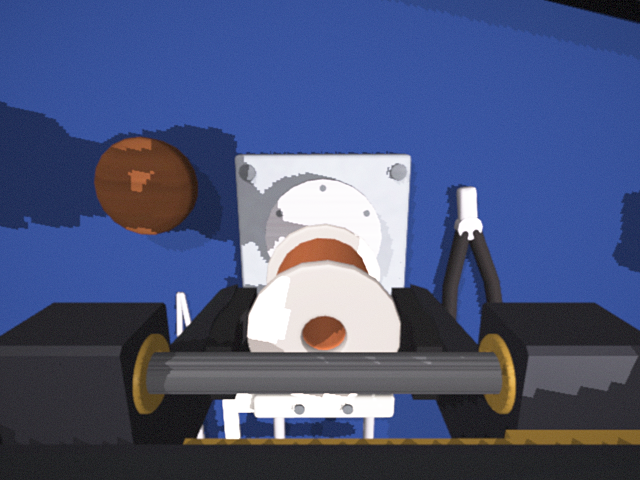

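```bash
python3 -c "
from h import *
w=cams.snapshot('wrist'); crop(w['image'],230,150,190,150,4,'pics/w8.png')
np.savez('w8.npz',**w)
st()
s=cams.snapshot('scene')
print(proj(s,[.6437,-.0517,.107]),proj(s,[.6437,-.0517,.095]),proj(s,[.6437,-.0517,.03]))
"
```

```text
t 7.9 tcp [ 0.6451 -0.0518  0.1439] xaxis [ 3.5e-03  1.0e-04 -1.0e+00] jaw [ 2.003e-01 -9.797e-01  6.000e-04] F [-0.36 -0.24 -3.72] op 0.611 q [ 0.03  0.83 -0.05  1.58  0.05  0.73 -1.41]
[277.41615557 219.42824676] [277.55545568 223.07091674] [278.2849516  242.14708805]
```

View pics/w8.png

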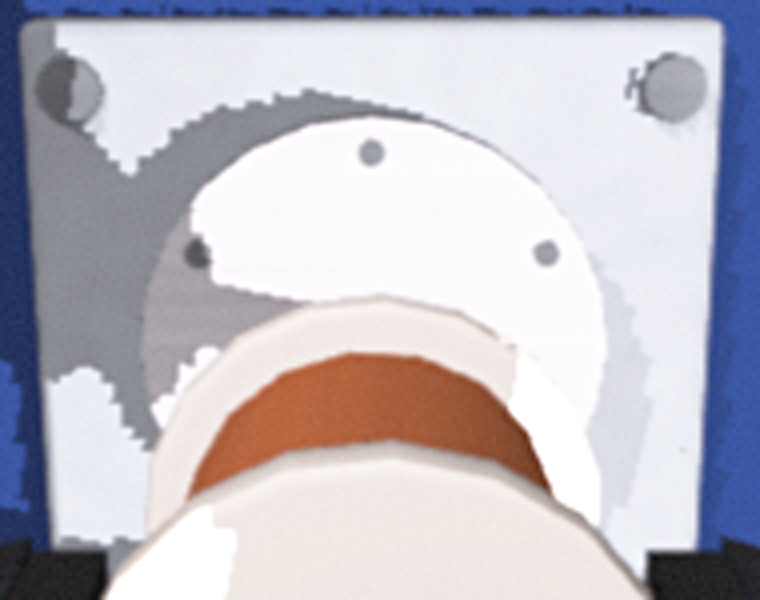

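```bash
python3 -c "
from h import *
from scipy.optimize import least_squares
np.set_printoptions(precision=4,suppress=True)
w=dict(np.load('w8.npz'))
B=np.array([atz(w,*uc(X,Y,230,150,4),.03)[:2] for X,Y in((371,153),(196,252),(546,252))])
print(B)
def f(p): return np.concatenate([B[i]-p[:2]-p[3]*np.array([np.cos(p[2]+a),np.sin(p[2]+a)]) for i,a in enumerate((0,np.pi/3,-np.pi/3))])
o=least_squares(f,[.644,-.052,.2,.034]); print(o.x,o.fun*1000)
# scenes' spindle and platter
s=dict(np.load('w6.npz'))
B=np.array([atz(s,*uc(X,Y,230,0,5),.03)[:2] for X,Y in((188,80),(602,74),(200,338),(600,333),(402,459))])
A=np.radians([60,-60,120,-120,180])
def f(p): return np.concatenate([B[i]-p[:2]-p[3]*np.array([np.cos(p[2]+a),np.sin(p[2]+a)]) for i,a in enumerate(A)])
o=least_squares(f,[.644,-.052,.2,.034]); print(o.x,o.fun*1000)
"
```

```text
[[ 0.6783 -0.0445]
 [ 0.656  -0.0189]
 [ 0.6679 -0.0767]]
[ 0.6452 -0.0513  0.2028  0.034 ] [-0.2083 -0.049   0.09    0.0846  0.1183 -0.0356]
[ 0.6449 -0.0514  0.2045  0.0339] [-0.0638 -0.0049  0.0458 -0.053   0.0254 -0.0209  0.0165  0.0202 -0.0239
  0.0585]
```

Fitting the bolt circle puts the spindle at (0.6448, -0.0515) and the yaw at 11.65°. The reel is within about 1 mm of that, so I'll lower it.

Request:
{"op": "send_rows", "data": {"commands": [-0.003, 0, -0.05, 0, 0.002, 0, 1, 0, 0, -0.05, 0, 0, 0, 1, 0, 0, -0.05, 0, 0, 0, 1, 0, 0, 0, 0, 0, 0, 1, 0, 0, 0, 0, 0, 0, 1]}}

```text
clock: 8.45
tool_pos: [0.6435, -0.0517, 0.102]
eef_rot: [-0.703, -0.071, 0.704, -0.071]
contact_force: [0.2, 0.2, -3.7]
opening: 0.61
```

```bash
python3 -c "
from h import *
delta([.6442,-.0517,.0675],-78.35)
s=cams.snapshot('scene'); crop(s['image'],215,170,160,120,5,'pics/s9.png')
"
```

```text
t 8.45 tcp [ 0.6435 -0.0517  0.102 ] xaxis [-1.7e-03  2.0e-04 -1.0e+00] jaw [ 2.004e-01 -9.797e-01 -6.000e-04] F [ 0.21  0.24 -3.7 ] op 0.61 q [ 0.03  0.89 -0.04  1.61  0.06  0.65 -1.41]
shift frac [ 0.0029  0.0002 -0.1378]
turn frac [-0.0001 -0.0011  0.001 ]
```

View pics/s9.png

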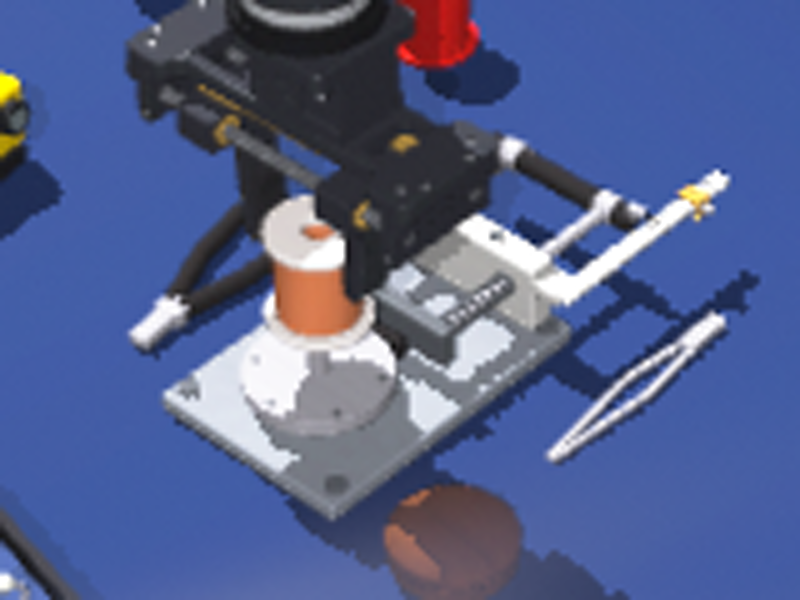

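The spindle has entered the bore with no side force. I'll keep lowering.

Request:
{"op": "send_rows", "data": {"commands": [0.003, 0, -0.05, 0, -0.001, 0, 1, 0, 0, -0.05, 0, 0, 0, 1, 0, 0, 0, 0, 0, 0, 1, 0, 0, 0, 0, 0, 0, 1]}}

```text
clock: 8.9
tool_pos: [0.6446, -0.0518, 0.0751]
eef_rot: [0.704, 0.071, -0.703, 0.071]
contact_force: [-0.1, -0.3, -3.4]
opening: 0.608
```

```bash
python3 -c "
from h import *
delta([.6442,-.0517,.0675],-78.35)
"
```

```text
t 8.9 tcp [ 0.6446 -0.0518  0.0751] xaxis [ 8.e-04  2.e-04 -1.e+00] jaw [ 0.2004 -0.9797 -0.    ] F [-0.09 -0.27 -3.45] op 0.608 q [ 0.03  0.92 -0.04  1.61  0.06  0.6  -1.41]
shift frac [-0.0015  0.0003 -0.0306]
turn frac [-0.0001  0.0005  0.001 ]
```

Request:
{"op": "send_rows", "data": {"commands": [-0.001, 0, -0.02, 0, 0, 0, 1, 0, 0, 0, 0, 0, 0, 1, 0, 0, -0.015, 0, 0, 0, 1, 0, 0, 0, 0, 0, 0, 1]}}

```text
clock: 9.3
tool_pos: [0.6469, -0.0515, 0.0677]
eef_rot: [0.706, 0.071, -0.701, 0.071]
contact_force: [-0.3, 0.6, -2.4]
opening: 0.609
```

```bash
python3 -c "
from h import *
delta([.6442,-.0517,.0665],-78.35)
"
```

```text
t 9.3 tcp [ 0.6469 -0.0515  0.0677] xaxis [ 6.5e-03  5.0e-04 -1.0e+00] jaw [ 2.005e-01 -9.797e-01  8.000e-04] F [-0.34  0.56 -2.38] op 0.609 q [ 0.03  0.94 -0.04  1.62  0.06  0.58 -1.41]
shift frac [-0.0106 -0.0008 -0.0047]
turn frac [-0.0003  0.0041  0.001 ]
```

Request:
{"op": "send_rows", "data": {"commands": [-0.009, 0, -0.006, 0, 0.004, 0, 1, 0, 0, 0, 0, 0, 0, 1, 0, 0, -0.008, 0, 0, 0, 1, 0, 0, 0, 0, 0, 0, 1]}}

```text
clock: 9.7
tool_pos: [0.6477, -0.0513, 0.0674]
eef_rot: [0.706, 0.071, -0.701, 0.071]
contact_force: [-0.6, -0.1, -1.5]
opening: 0.614
```

```bash
python3 -c "
from h import *
delta([.6442,-.0517,.0665],-78.35)
s=cams.snapshot('scene'); crop(s['image'],215,170,160,120,5,'pics/s10.png')
"
```

```text
t 9.7 tcp [ 0.6477 -0.0513  0.0674] xaxis [ 7.1e-03  5.0e-04 -1.0e+00] jaw [ 2.006e-01 -9.797e-01  9.000e-04] F [-0.59 -0.13 -1.54] op 0.614 q [ 0.03  0.94 -0.04  1.61  0.06  0.59 -1.41]
shift frac [-0.014  -0.0017 -0.0035]
turn frac [-0.0003  0.0045  0.0009]
```

View pics/s10.png

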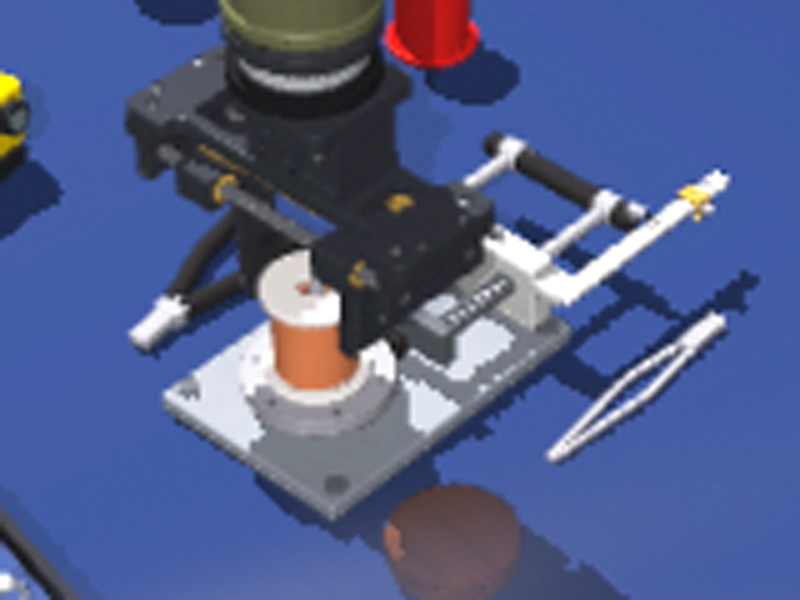

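Request:
{"op": "send_rows", "data": {"commands": [-0.012, 0, 0.004, 0, 0.004, 0, 1, 0, 0, 0, 0, 0, 0, 1]}}

```text
clock: 9.95
tool_pos: [0.6441, -0.0515, 0.0677]
eef_rot: [-0.703, -0.071, 0.704, -0.071]
contact_force: [1.7, 0.1, -1.0]
opening: 0.615
```

```bash
python3 -c "
from h import *
delta([.6442,-.0517,.0675],-78.35)
"
```

```text
t 9.95 tcp [ 0.6441 -0.0515  0.0677] xaxis [-2.e-04  4.e-04 -1.e+00] jaw [ 2.003e-01 -9.797e-01 -4.000e-04] F [ 1.73  0.11 -1.05] op 0.615 q [ 0.03  0.94 -0.04  1.62  0.06  0.59 -1.41]
shift frac [ 0.0002 -0.0007 -0.0008]
turn frac [-0.0003 -0.0001  0.001 ]
```

Aligned and resting on the platter. I'll release with a partial opening.

Request:
{"op": "send_rows", "data": {"commands": [0, 0, 0, 0, 0, 0, 0.3, 0, 0, 0, 0, 0, 0, 0.2, 0, 0, 0, 0, 0, 0, 0.2, 0, 0, 0, 0, 0, 0, 0.2, 0, 0, 0, 0, 0, 0, 0.2]}}

```text
clock: 10.45
tool_pos: [0.6433, -0.0515, 0.0671]
eef_rot: [-0.703, -0.071, 0.704, -0.071]
contact_force: [-1.1, -0.9, -0.1]
opening: 0.802
```

```bash
python3 -c "
from h import *
delta([.6442,-.0517,.0675],-78.35)
s=cams.snapshot('wrist'); cv2.imwrite('pics/w11.png',s['image'])
"
```

```text
t 10.45 tcp [ 0.6433 -0.0515  0.0671] xaxis [-2.1e-03  6.0e-04 -1.0e+00] jaw [ 0.2002 -0.9798 -0.001 ] F [-1.08 -0.93 -0.09] op 0.802 q [ 0.03  0.94 -0.04  1.62  0.06  0.59 -1.41]
shift frac [ 0.0035 -0.001   0.0015]
turn frac [-0.0004 -0.0013  0.0011]
```

View pics/w11.png

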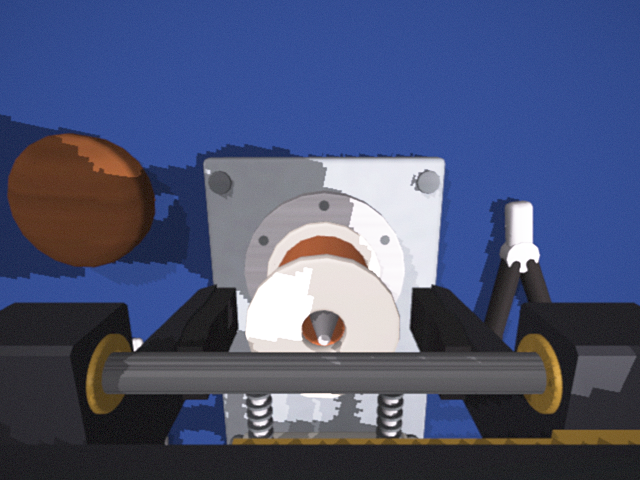

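Request:
{"op": "send_rows", "data": {"commands": [0, 0, 0.04, 0, 0, 0, 0.2, 0, 0, 0.1, 0, 0, 0, 0.2, 0, 0, 0.16, 0, 0, 0, 0.2, 0, 0, 0.16, 0, 0, 0, 0.2, 0, 0, 0.1, 0, 0, 0, 0.2, -0.16, -0.03, 0, 0, 0, 0, 0.2, -0.18, -0.04, 0, 0, 0, 0, 0.2, -0.18, -0.04, 0, 0, 0, 0, 0.2, -0.18, -0.04, 0, 0, 0, 0, 0.2, -0.14, -0.04, 0, 0, 0, 0, 0.2, 0, 0, 0, 0, 0, 0, 0.2, 0, 0, 0, 0, 0, 0, 0.2]}}

```text
clock: 11.7
tool_pos: [0.4272, -0.0993, 0.2217]
eef_rot: [0.708, 0.071, -0.699, 0.072]
contact_force: [0.3, -0.6, -1.2]
opening: 0.801
```

```bash
python3 -c "
from h import *
delta([.4587,-.0899,.2],-78.35)
w=cams.snapshot('wrist'); cv2.imwrite('pics/w12.png',w['image']); np.savez('w12.npz',**w)
delta([.4587,-.0899,.2],-78.35)
s=cams.snapshot('scene'); crop(s['image'],215,170,160,120,5,'pics/s12.png')
a=np.radians(11.65);X=np.array([np.cos(a),np.sin(a)]);Y=np.array([-X[1],X[0]]);O=np.array([.6448,-.0515])
for n,p in dict(bar=(-.19,0,.04),ptr=(-.19,.064,.0495),tab=(-.21,.068,.048)).items(): print(n,proj(w,np.r_[O+p[0]*X+p[1]*Y,p[2]]),proj(s,np.r_[O+p[0]*X+p[1]*Y,p[2]]))
"
```

```text
t 11.7 tcp [ 0.4272 -0.0993  0.2217] xaxis [ 1.190e-02 -2.000e-04 -9.999e-01] jaw [ 0.2002 -0.9797  0.0025] F [ 0.3  -0.63 -1.2 ] op 0.801 q [ 0.17  0.48 -0.07  2.14  0.06  0.52 -1.32]
shift frac [ 0.1262  0.0378 -0.0869]
turn frac [0.0001 0.0076 0.0011]
t 11.75 tcp [ 0.4269 -0.0994  0.2216] xaxis [ 1.080e-02 -3.000e-04 -9.999e-01] jaw [ 0.2002 -0.9798  0.0025] F [-0.74 -0.6  -0.59] op 0.801 q [ 0.17  0.48 -0.07  2.14  0.06  0.52 -1.32]
shift frac [ 0.1271  0.0381 -0.0862]
turn frac [0.0002 0.0069 0.0011]
bar [319.25777594 180.36964052] [326.38709924 204.80321324]
ptr [240.09598001 181.65049673] [344.57100218 212.32045461]
tab [236.95723371 205.80604217] [350.41944234 209.87114874]
```

View pics/w12.png

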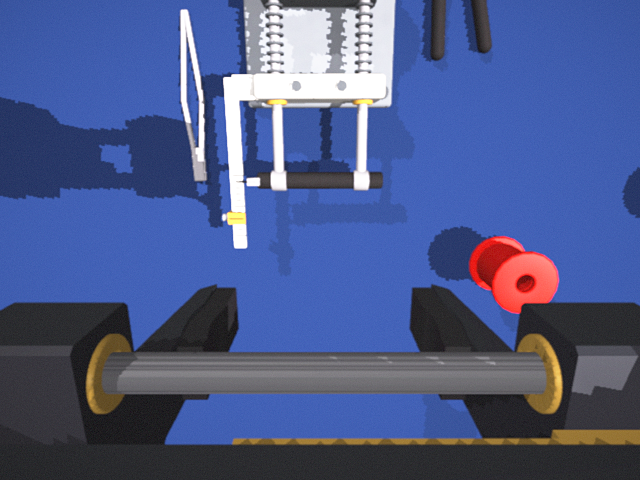

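View pics/s12.png

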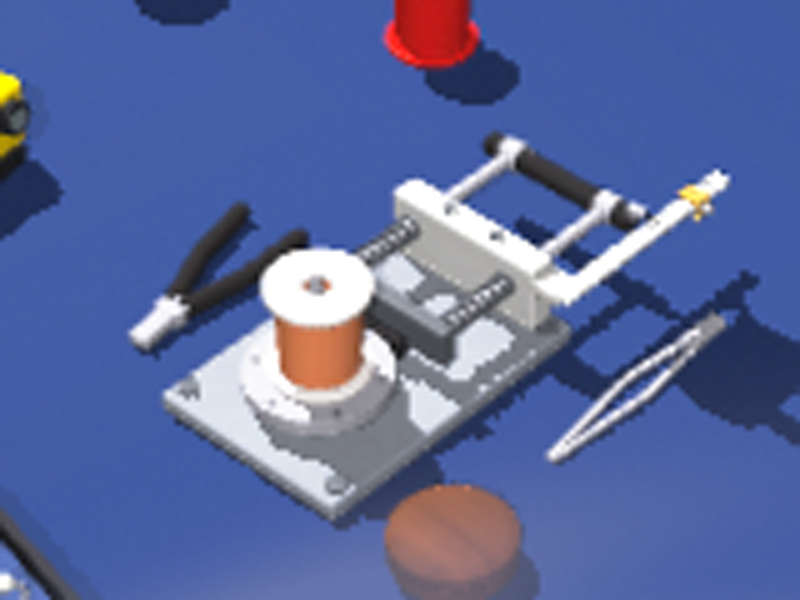

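The reel is seated and released, with the brake still home. The predicted bar at (319,180) matches the image. I'll zoom in on the pointer and tab.

```bash
python3 -c "
from h import *
w=dict(np.load('w12.npz')); crop(w['image'],215,160,80,70,10,'pics/w12c.png')"
```

```text
(no output)
```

View pics/w12c.png

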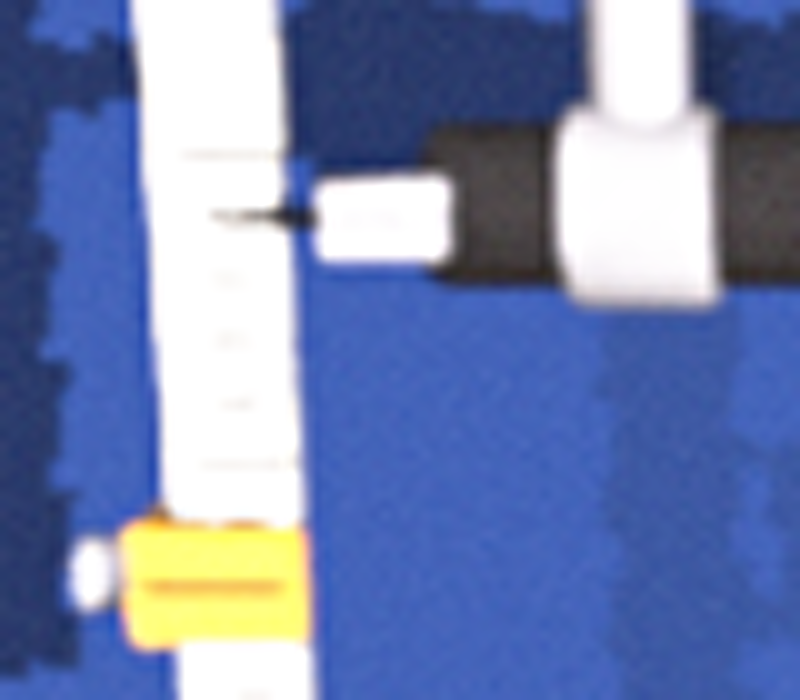

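```bash
python3 -c "
from h import *
w=dict(np.load('w12.npz'));X=np.array([np.cos(np.radians(11.65)),np.sin(np.radians(11.65))]);O=np.array([.6448,-.0515])
p=atz(w,*uc(217,216,215,160,10),.0495)
print('ptr',p,(p[:2]-O)@X)
for z in (.048,.049,.05): q=atz(w,*uc(217,588,215,160,10),z); print(z,q,(q[:2]-O)@X,(q-p)[:2]@X)
for y in(153,465):
  q=atz(w,*uc(240,y,215,160,10),.048); print('long tick',(q[:2]-O)@X)
delta([.4587,-.0899,.12],-168.35)
"
```

```text
ptr [ 0.44556317 -0.02407932  0.0495    ] -0.18959529683089335
0.048 [ 0.41481644 -0.02827055  0.048     ] -0.22055497177727806 -0.030959674946384696
0.049 [ 0.41505982 -0.02845028  0.049     ] -0.22035290679344807 -0.030757609962554725
0.05 [ 0.41530319 -0.02863001  0.05      ] -0.22015084180961814 -0.030555544978724817
long tick -0.18468577813606635
long tick -0.2102047220753414
t 11.8 tcp [ 0.4278 -0.0991  0.2213] xaxis [ 1.150e-02 -1.000e-04 -9.999e-01] jaw [ 0.201  -0.9796  0.0024] F [ 0.03  0.45 -0.3 ] op 0.799 q [ 0.17  0.48 -0.07  2.14  0.06  0.52 -1.32]
shift frac [ 0.1235  0.0369 -0.4054]
turn frac [ 0.0058  0.0057 -0.9994]
```

Request:
{"op": "send_rows", "data": {"commands": [0.01, 0.003, 0, 0.0005, 0.0005, -0.09, 0.45, 0.01, 0.003, 0, 0.0005, 0.0005, -0.09, 0.45, 0.01, 0.003, 0, 0.0005, 0.0005, -0.09, 0.45, 0.01, 0.003, 0, 0.0005, 0.0005, -0.09, 0.45, 0.01, 0.003, 0, 0.0005, 0.0005, -0.09, 0.45, 0.01, 0.003, 0, 0.0005, 0.0005, -0.09, 0.45, 0.01, 0.003, 0, 0.0005, 0.0005, -0.09, 0.45, 0.01, 0.003, 0, 0.0005, 0.0005, -0.09, 0.45, 0.01, 0.003, 0, 0.0005, 0.0005, -0.09, 0.45, 0.01, 0.003, 0, 0.0005, 0.0005, -0.09, 0.45, 0, 0, 0, 0, 0, 0, 0.45, 0, 0, 0, 0, 0, 0, 0.45]}}

```text
clock: 13.0
tool_pos: [0.4752, -0.0842, 0.2214]
eef_rot: [0.581, -0.412, -0.568, -0.412]
contact_force: [0.4, 0.4, -0.9]
opening: 0.549
```

```bash
python3 -c "
from h import *
delta([.4587,-.0899,.12],-168.35)
"
```

```text
t 13.0 tcp [ 0.4752 -0.0842  0.2214] xaxis [ 0.0158 -0.0115 -0.9998] jaw [-0.9473 -0.3201 -0.0113] F [ 0.39  0.45 -0.86] op 0.549 q [-0.17  0.56  0.39  2.04 -0.35  0.59 -2.36]
shift frac [-0.0658 -0.0229 -0.4058]
turn frac [ 0.0079  0.0096 -0.0779]
```

Joint 7 is near its limit in this direction. The opposite yaw, +11.65°, gives more margin and puts the wrist camera on the pointer's side, so I'll turn back that way.

Request:
{"op": "send_rows", "data": {"commands": [0, 0, 0, 0, 0, 0.094, 0.45, 0, 0, 0, 0, 0, 0.094, 0.45, 0, 0, 0, 0, 0, 0.094, 0.45, 0, 0, 0, 0, 0, 0.094, 0.45, 0, 0, 0, 0, 0, 0.094, 0.45, 0, 0, 0, 0, 0, 0.094, 0.45, 0, 0, 0, 0, 0, 0.094, 0.45, 0, 0, 0, 0, 0, 0.094, 0.45, 0, 0, 0, 0, 0, 0.094, 0.45, 0, 0, 0, 0, 0, 0.094, 0.45, 0, 0, 0, 0, 0, 0, 0.45]}}

```text
clock: 14.1
tool_pos: [0.4802, -0.083, 0.2225]
eef_rot: [0.709, 0.098, -0.693, 0.087]
contact_force: [0.2, 0.0, -0.5]
opening: 0.547
```

```bash
python3 -c "
from h import *
delta([.4587,-.0899,.2],11.65)
"
```

```text
t 14.1 tcp [ 0.4802 -0.083   0.2225] xaxis [ 0.0198  0.019  -0.9996] jaw [ 0.2594 -0.9657 -0.0133] F [ 0.19  0.   -0.46] op 0.547 q [ 0.16  0.53 -0.1   2.01  0.06  0.59 -1.29]
shift frac [-0.0861 -0.0275 -0.0899]
turn frac [-1.920e-02  9.000e-04  9.624e-01]
```

Request:
{"op": "send_rows", "data": {"commands": [-0.01, -0.003, 0, -0.002, 0, 0.094, 0.45, -0.01, -0.003, 0, -0.002, 0, 0.094, 0.45, -0.01, -0.003, 0, -0.002, 0, 0.094, 0.45, -0.01, -0.003, 0, -0.002, 0, 0.094, 0.45, -0.01, -0.003, 0, -0.002, 0, 0.094, 0.45, -0.01, -0.003, 0, -0.002, 0, 0.094, 0.45, -0.01, -0.003, 0, -0.002, 0, 0.094, 0.45, -0.01, -0.003, 0, -0.002, 0, 0.094, 0.45, -0.01, -0.003, 0, -0.002, 0, 0.094, 0.45, 0, 0, 0, 0, 0, 0.094, 0.45, 0, 0, 0, 0, 0, 0, 0.45, 0, 0, 0, 0, 0, 0, 0.45]}}

```text
clock: 15.3
tool_pos: [0.4597, -0.0905, 0.2234]
eef_rot: [0.455, 0.544, -0.448, 0.544]
contact_force: [-0.7, 0.3, -1.4]
opening: 0.553
```

```bash
python3 -c "
from h import *
delta([.4587,-.0899,.15],11.65)
w=cams.snapshot('wrist'); cv2.imwrite('pics/w13.png',w['image'])
"
```

```text
t 15.3 tcp [ 0.4597 -0.0905  0.2234] xaxis [ 0.0061  0.0067 -1.    ] jaw [0.9827 0.185  0.0073] F [-0.66  0.27 -1.44] op 0.553 q [ 0.45  0.55 -0.54  2.03  0.44  0.66 -0.19]
shift frac [-0.004   0.0023 -0.2936]
turn frac [-0.0043  0.0039  0.011 ]
```

View pics/w13.png

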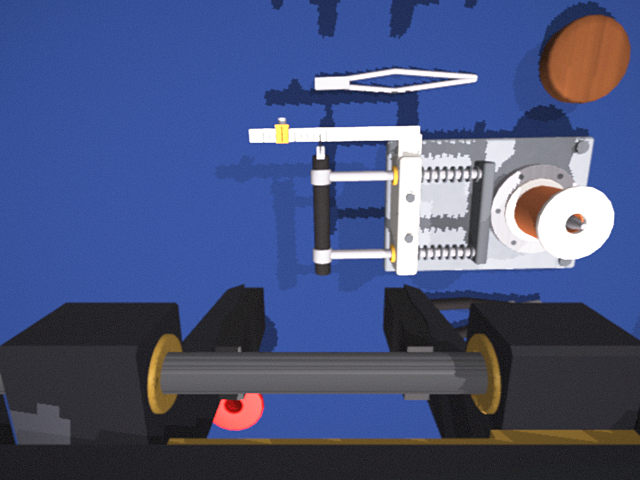

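The bar, pointer and tab all show in the wrist view now. Descending.

Request:
{"op": "send_rows", "data": {"commands": [-0.004, 0.002, -0.1, -0.004, 0.004, 0.01, 0.45, 0, 0, -0.15, 0, 0, 0, 0.45, 0, 0, -0.15, 0, 0, 0, 0.45, 0, 0, -0.1, 0, 0, 0, 0.45, 0, 0, 0, 0, 0, 0, 0.45, 0, 0, 0, 0, 0, 0, 0.45]}}

```text
clock: 15.95
tool_pos: [0.4624, -0.0901, 0.0966]
eef_rot: [0.452, 0.542, -0.45, 0.547]
contact_force: [1.0, 0.2, 0.1]
opening: 0.552
```

```bash
python3 -c "
from h import *
delta([.4587,-.0899,.0213],11.65)
w=cams.snapshot('wrist'); cv2.imwrite('pics/w14.png',w['image'])
X=np.array([np.cos(np.radians(11.65)),np.sin(np.radians(11.65))]);Y=np.array([-X[1],X[0]]);O=np.array([.6448,-.0515])
for n,p in dict(bar=(-.19,0,.04),ptr=(-.19,.064,.0495),tab=(-.22,.068,.0495)).items(): print(n,proj(w,np.r_[O+p[0]*X+p[1]*Y,p[2]]))
"
```

```text
t 15.95 tcp [ 0.4624 -0.0901  0.0966] xaxis [ 0.0079 -0.003  -1.    ] jaw [0.9827 0.1852 0.0072] F [0.95 0.23 0.06] op 0.552 q [ 0.27  0.76 -0.29  2.14  0.69  0.32 -0.41]
shift frac [-0.0147  0.0007 -0.3013]
turn frac [0.0019 0.005  0.0109]
bar [316.20555573 261.40229496]
ptr [313.16669582 140.31769719]
tab [249.56697276 132.63035538]
```

View pics/w14.png

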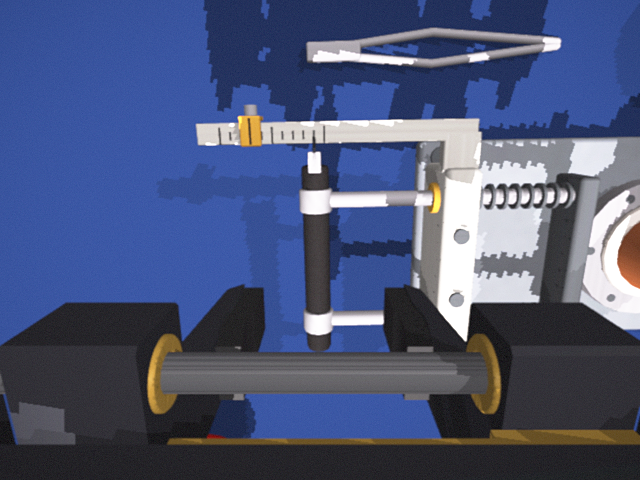

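Request:
{"op": "send_rows", "data": {"commands": [-0.014, 0.001, -0.06, 0.002, 0.005, 0.009, 0.45, 0, 0, -0.06, 0, 0, 0, 0.45, 0, 0, 0, 0, 0, 0, 0.45, 0, 0, 0, 0, 0, 0, 0.45]}}

```text
clock: 16.4
tool_pos: [0.4633, -0.0904, 0.0718]
eef_rot: [0.451, 0.543, -0.446, 0.55]
contact_force: [0.4, -0.1, -0.6]
opening: 0.553
```

```bash
python3 -c "
from h import *
delta([.4587,-.0899,.0213],11.65)
"
```

```text
t 16.4 tcp [ 0.4633 -0.0904  0.0718] xaxis [ 1.190e-02 -1.000e-04 -9.999e-01] jaw [0.9807 0.1952 0.0117] F [ 0.38 -0.1  -0.6 ] op 0.553 q [ 0.23  0.81 -0.22  2.16  0.73  0.24 -0.44]
shift frac [-0.0186  0.002  -0.2021]
turn frac [0.0001 0.0076 0.0044]
```

Request:
{"op": "send_rows", "data": {"commands": [-0.02, 0.002, -0.05, 0, 0.008, 0.004, 0.45, -0.004, 0, -0.06, 0, 0.002, 0, 0.45, -0.004, 0, 0, 0, 0.002, 0, 0.45, 0, 0, 0, 0, 0, 0, 0.45]}}

```text
clock: 16.8
tool_pos: [0.4577, -0.0903, 0.0457]
eef_rot: [0.446, 0.549, -0.448, 0.547]
contact_force: [0.0, 0.2, 0.0]
opening: 0.549
```

```bash
python3 -c "
from h import *
delta([.4587,-.0899,.0213],11.65)
"
```

```text
t 16.8 tcp [ 0.4577 -0.0903  0.0457] xaxis [-3.e-03 -2.e-04 -1.e+00] jaw [ 0.9797  0.2002 -0.003 ] F [0.05 0.25 0.03] op 0.549 q [ 0.19  0.86 -0.16  2.17  0.77  0.17 -0.47]
shift frac [ 0.0041  0.0017 -0.0977]
turn frac [ 0.0001 -0.0019  0.0011]
```

Joint 6 is down to 0.17 against a limit of 0.04. I'll tilt the fingertips about 7° toward the base, about the axis of the round bar, to gain margin.

Request:
{"op": "send_rows", "data": {"commands": [-0.004, 0, 0, -0.008, 0.035, 0.001, 0.45, -0.002, 0, -0.03, -0.008, 0.04, 0, 0.45, 0, 0, -0.05, 0, 0, 0, 0.45, 0, 0, 0, 0, 0, 0, 0.45, 0, 0, 0, 0, 0, 0, 0.45]}}

```text
clock: 17.3
tool_pos: [0.4553, -0.0909, 0.0268]
eef_rot: [0.412, 0.575, -0.481, 0.519]
contact_force: [0.4, 0.6, -0.0]
opening: 0.544
```

```bash
python3 -c "
from h import *
delta([.4565,-.0904,.0214],11.65)
"
```

```text
t 17.3 tcp [ 0.4553 -0.0909  0.0268] xaxis [-0.1222 -0.0259 -0.9922] jaw [ 0.9719  0.1993 -0.1249] F [ 0.36  0.56 -0.04] op 0.544 q [ 0.24  0.92 -0.27  2.06  0.71  0.39 -0.42]
shift frac [ 0.0049  0.002  -0.0214]
turn frac [ 0.0165 -0.078   0.0007]
```

Request:
{"op": "send_rows", "data": {"commands": [0.004, 0.002, -0.02, 0, 0, 0, 0.45, 0, 0, 0, 0, 0, 0, 0.45, 0, 0, 0, 0, 0, 0, 0.45], "newtons": 30}}

```text
clock: 17.6
tool_pos: [0.4551, -0.0908, 0.022]
eef_rot: [0.411, 0.574, -0.481, 0.519]
contact_force: [-0.6, 1.2, -0.4]
opening: 0.548
```

```bash
python3 -c "
from h import *
delta([.4565,-.0904,.0214],11.65)
w=cams.snapshot('wrist'); cv2.imwrite('pics/w15.png',w['image'])
"
```

```text
t 17.6 tcp [ 0.4551 -0.0908  0.022 ] xaxis [-0.1224 -0.027  -0.9921] jaw [ 0.9718  0.1996 -0.1253] F [-0.62  1.16 -0.37] op 0.548 q [ 0.23  0.93 -0.26  2.06  0.71  0.37 -0.43]
shift frac [ 0.0057  0.0017 -0.0024]
turn frac [ 0.0173 -0.0781  0.0004]
```

View pics/w15.png

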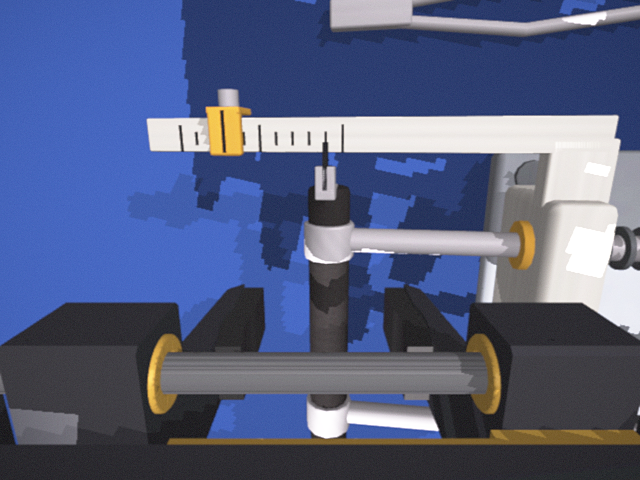

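The bar is centred between the fingers. The pointer is at (325,145) and the tab line at (223,130). Closing.

Request:
{"op": "send_rows", "data": {"commands": [0.005, 0.001, 0, 0, 0, 0, 1, 0, 0, 0, 0, 0, 0, 1, 0, 0, 0, 0, 0, 0, 1, 0, 0, 0, 0, 0, 0, 1, 0, 0, 0, 0, 0, 0, 1], "newtons": 30}}

```text
clock: 18.15
tool_pos: [0.4569, -0.0905, 0.0224]
eef_rot: [0.412, 0.574, -0.48, 0.52]
contact_force: [-1.1, -0.3, -1.7]
opening: 0.139
```

```bash
python3 -c "
from h import *
delta([.4565,-.0904,.0214],11.65)
"
```

```text
t 18.15 tcp [ 0.4569 -0.0905  0.0224] xaxis [-0.1211 -0.0269 -0.9923] jaw [ 0.972   0.1997 -0.124 ] F [-1.1  -0.31 -1.74] op 0.139 q [ 0.23  0.93 -0.26  2.06  0.71  0.38 -0.43]
shift frac [-0.0015  0.0003 -0.0039]
turn frac [ 0.0172 -0.0773  0.0004]
```

Request:
{"op": "send_rows", "data": {"commands": [-0.025, -0.005, 0, 0, 0, 0, 1, -0.025, -0.005, 0, 0, 0, 0, 1, -0.025, -0.005, 0, 0, 0, 0, 1, 0, 0, 0, 0, 0, 0, 1, 0, 0, 0, 0, 0, 0, 1]}}

```text
clock: 18.65
tool_pos: [0.4459, -0.0927, 0.0223]
eef_rot: [0.417, 0.571, -0.475, 0.524]
contact_force: [5.3, 0.4, -2.9]
opening: 0.143
```

```bash
python3 -c "
from h import *
delta([.4569-.0291,-.0905-.006,.0224],11.65)
w=cams.snapshot('wrist'); cv2.imwrite('pics/w16.png',w['image'])
"
```

```text
t 18.65 tcp [ 0.4459 -0.0927  0.0223] xaxis [-0.1036 -0.0221 -0.9944] jaw [ 0.9739  0.2009 -0.1059] F [ 5.27  0.41 -2.91] op 0.143 q [ 0.22  0.92 -0.22  2.11  0.74  0.31 -0.46]
shift frac [-0.0723 -0.0152  0.0003]
turn frac [ 0.0141 -0.0661 -0.0001]
```

View pics/w16.png

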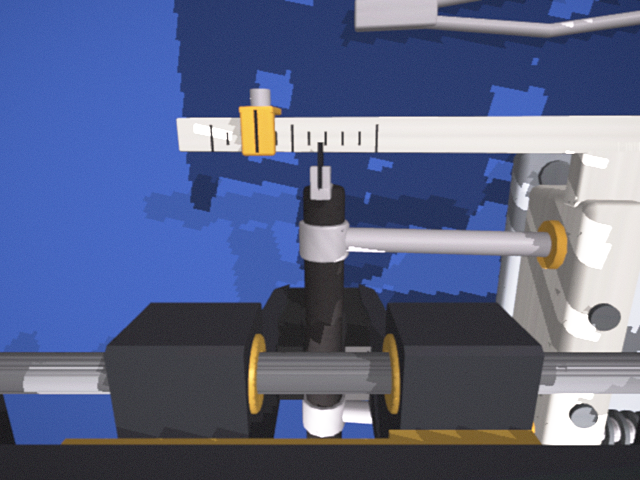

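Request:
{"op": "send_rows", "data": {"commands": [-0.03, -0.006, 0, 0, 0.004, 0, 1, -0.03, -0.006, 0, 0, 0.003, 0, 1, -0.03, -0.006, 0, 0, 0.003, 0, 1, -0.01, -0.002, 0, 0, 0, 0, 1, -0.005, -0.001, 0, 0, 0, 0, 1]}}

```text
clock: 19.2
tool_pos: [0.431, -0.0957, 0.0223]
eef_rot: [0.419, 0.571, -0.472, 0.525]
contact_force: [7.0, -0.3, -3.8]
opening: 0.141
```

```bash
python3 -c "
from h import *
delta([.4569-.0291,-.0905-.006,.0224],11.65)
w=cams.snapshot('wrist'); crop(w['image'],200,80,160,120,5,'pics/w17.png')
"
```

```text
t 19.2 tcp [ 0.431  -0.0957  0.0223] xaxis [-0.0978 -0.0163 -0.9951] jaw [ 0.9743  0.2023 -0.0991] F [ 7.   -0.29 -3.79] op 0.141 q [ 0.21  0.91 -0.18  2.15  0.77  0.25 -0.47]
shift frac [-0.0129 -0.0033  0.0003]
turn frac [ 0.0104 -0.0624 -0.0008]
```

View pics/w17.png

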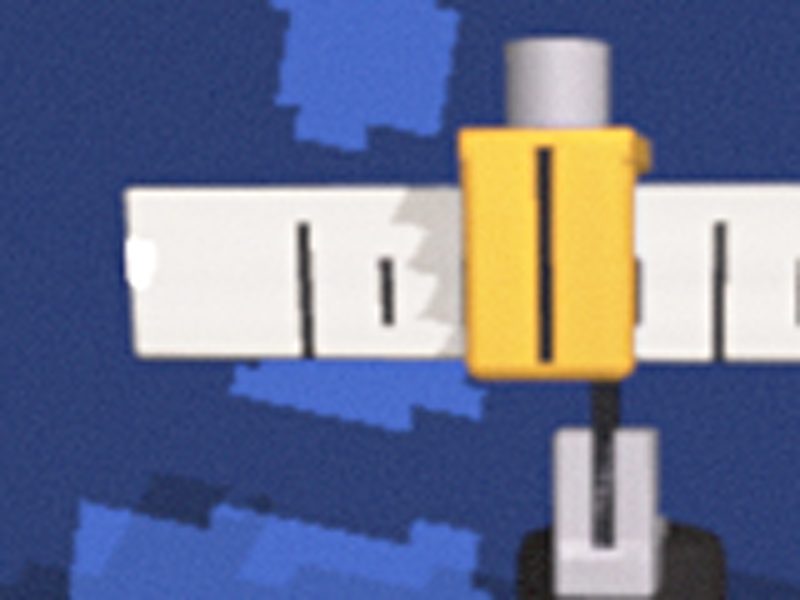

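Request:
{"op": "send_rows", "data": {"commands": [-0.015, -0.004, 0, 0, 0.001, 0, 1, -0.008, -0.002, 0, 0, 0.001, 0, 1, -0.004, -0.001, 0, 0, 0, 0, 1, -0.004, -0.001, 0, 0, 0, 0, 1, -0.004, -0.001, 0, 0, 0, 0, 1]}}

```text
clock: 19.75
tool_pos: [0.4342, -0.095, 0.0223]
eef_rot: [0.425, 0.568, -0.466, 0.529]
contact_force: [6.7, 1.0, -3.3]
opening: 0.141
```

```bash
python3 -c "
from h import *
delta([.4569-.0291,-.0905-.006,.0224],11.65)
w=cams.snapshot('wrist'); crop(w['image'],200,80,160,120,5,'pics/w18.png')
"
```

```text
t 19.75 tcp [ 0.4342 -0.095   0.0223] xaxis [-0.0797 -0.01   -0.9968] jaw [ 0.9757  0.2039 -0.08  ] F [ 6.72  1.05 -3.28] op 0.141 q [ 0.2   0.91 -0.17  2.16  0.78  0.21 -0.48]
shift frac [-0.0256 -0.0061  0.0005]
turn frac [ 0.0063 -0.0508 -0.0015]
```

View pics/w18.png

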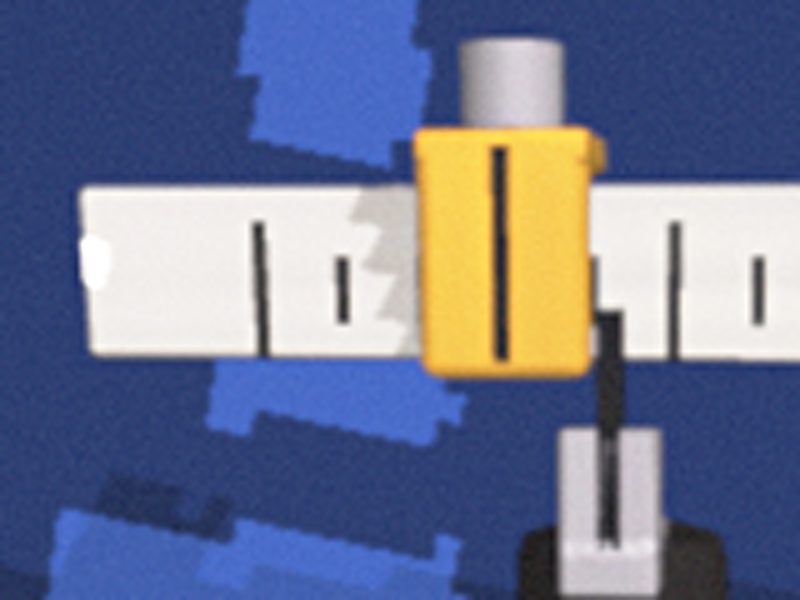

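The bar sags back because every row restarts from the measured pose, so the hold needs a steady outward bias. I'll measure how much.

Request:
{"op": "send_rows", "data": {"commands": [-0.025, -0.005, 0, -0.001, 0.006, 0, 1, -0.02, -0.004, 0, -0.001, 0.006, 0, 1, -0.012, -0.0025, 0, -0.001, 0.004, 0, 1]}}

```text
clock: 20.1
tool_pos: [0.4287, -0.0961, 0.0223]
eef_rot: [0.423, 0.57, -0.468, 0.526]
contact_force: [8.2, 0.1, -4.3]
opening: 0.134
```

Request:
{"op": "send_rows", "data": {"commands": [-0.012, -0.0025, 0, -0.001, 0.004, 0, 1]}}

```text
clock: 20.2
tool_pos: [0.4287, -0.0961, 0.0223]
eef_rot: [0.422, 0.571, -0.468, 0.526]
contact_force: [8.5, 0.8, -4.6]
opening: 0.137
```

Request:
{"op": "send_rows", "data": {"commands": [-0.012, -0.0025, 0, -0.001, 0.004, 0, 1]}}

```text
clock: 20.3
tool_pos: [0.4287, -0.0961, 0.0223]
eef_rot: [0.422, 0.571, -0.469, 0.526]
contact_force: [8.1, -0.4, -4.8]
opening: 0.141
```

```bash
python3 -c "
from h import *
for i in range(5):
  delta([.4569-.0291,-.0905-.006,.0224],11.65)
  w=cams.snapshot('wrist'); crop(w['image'],200,80,160,120,5,'pics/w19.png')
"
```

```text
t 20.3 tcp [ 0.4287 -0.0961  0.0223] xaxis [-0.0913 -0.0111 -0.9958] jaw [ 0.9745  0.2047 -0.0916] F [ 8.11 -0.37 -4.76] op 0.141 q [ 0.21  0.91 -0.17  2.17  0.78  0.22 -0.47]
shift frac [-0.0036 -0.0016  0.0005]
turn frac [ 0.0069 -0.0582 -0.0021]
t 20.35 tcp [ 0.4287 -0.0961  0.0223] xaxis [-0.0912 -0.0111 -0.9958] jaw [ 0.9745  0.2047 -0.0916] F [ 6.99 -0.27 -4.04] op 0.142 q [ 0.21  0.91 -0.17  2.17  0.78  0.22 -0.47]
shift frac [-0.0037 -0.0015  0.0005]
turn frac [ 0.007  -0.0582 -0.0021]
t 20.4 tcp [ 0.4287 -0.0961  0.0223] xaxis [-0.0912 -0.011  -0.9958] jaw [ 0.9746  0.2047 -0.0915] F [ 8.14  0.5  -4.14] op 0.141 q [ 0.21  0.91 -0.17  2.17  0.78  0.22 -0.47]
shift frac [-0.0038 -0.0015  0.0005]
turn frac [ 0.0069 -0.0581 -0.0021]
t 20.45 tcp [ 0.4287 -0.0961  0.0222] xaxis [-0.0912 -0.0111 -0.9958] jaw [ 0.9745  0.2047 -0.0916] F [ 7.52  0.98 -4.23] op 0.139 q [ 0.21  0.91 -0.17  2.17  0.78  0.22 -0.47]
shift frac [-0.0036 -0.0015  0.0006]
turn frac [ 0.007  -0.0582 -0.0021]
t 20.5 tcp [ 0.4287 -0.0961  0.0223] xaxis [-0.0912 -0.0111 -0.9958] jaw [ 0.9745  0.2047 -0.0915] F [ 7.51 -0.15 -4.2 ] op 0.139 q [ 0.21  0.91 -0.17  2.17  0.78  0.22 -0.47]
shift frac [-0.0037 -0.0014  0.0005]
turn frac [ 0.007  -0.0581 -0.0021]
```

View pics/w19.png

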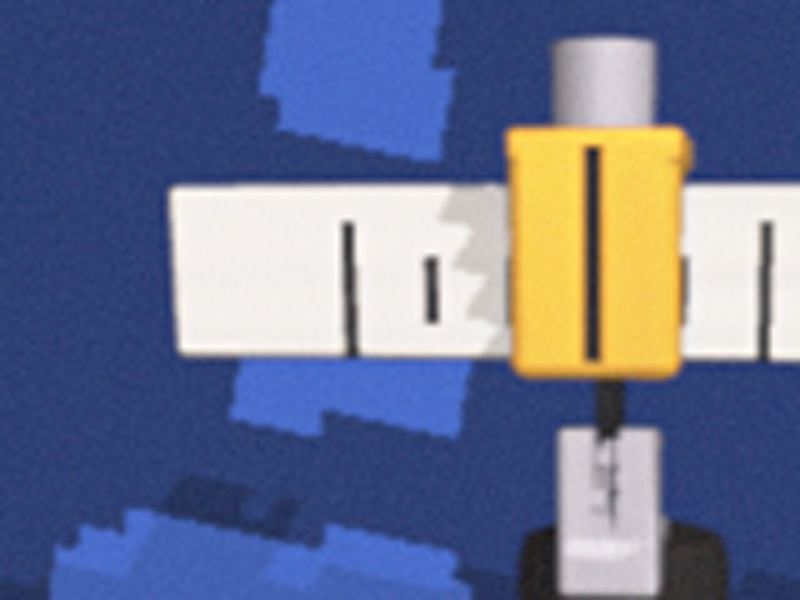

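It now holds steady with the pointer about 1 mm short of the line. One last nudge.

Request:
{"op": "send_rows", "data": {"commands": [-0.016, -0.0035, 0, -0.001, 0.004, 0, 1, -0.012, -0.0025, 0, -0.001, 0.004, 0, 1, -0.012, -0.0025, 0, -0.001, 0.004, 0, 1, -0.012, -0.0025, 0, -0.001, 0.004, 0, 1, -0.012, -0.0025, 0, -0.001, 0.004, 0, 1, -0.012, -0.0025, 0, -0.001, 0.004, 0, 1]}}

```text
clock: 21.15
tool_pos: [0.4279, -0.0963, 0.0223]
eef_rot: [0.42, 0.572, -0.47, 0.525]
contact_force: [7.3, 1.1, -4.3]
opening: 0.143
```

```bash
python3 -c "
from h import *
for i in range(4):
  st()
  w=cams.snapshot('wrist'); crop(w['image'],200,80,160,120,5,'pics/w20.png')
s=cams.snapshot('scene'); crop(s['image'],215,130,200,150,4,'pics/s20.png')
"
```

```text
t 21.15 tcp [ 0.4279 -0.0963  0.0223] xaxis [-0.0967 -0.0119 -0.9952] jaw [ 0.9738  0.2056 -0.0971] F [ 7.31  1.05 -4.32] op 0.143 q [ 0.21  0.91 -0.18  2.16  0.78  0.23 -0.47]
t 21.2 tcp [ 0.4279 -0.0963  0.0223] xaxis [-0.0968 -0.0119 -0.9952] jaw [ 0.9738  0.2055 -0.0972] F [ 8.02  0.14 -3.53] op 0.136 q [ 0.21  0.91 -0.18  2.16  0.78  0.23 -0.47]
t 21.25 tcp [ 0.4279 -0.0963  0.0223] xaxis [-0.0967 -0.0119 -0.9952] jaw [ 0.9738  0.2055 -0.0971] F [ 7.64  0.21 -4.42] op 0.136 q [ 0.21  0.91 -0.18  2.16  0.78  0.23 -0.47]
t 21.3 tcp [ 0.4279 -0.0963  0.0223] xaxis [-0.0967 -0.0119 -0.9952] jaw [ 0.9738  0.2056 -0.0971] F [ 7.51  0.54 -4.82] op 0.136 q [ 0.21  0.91 -0.18  2.16  0.78  0.23 -0.47]
```

View pics/w20.png

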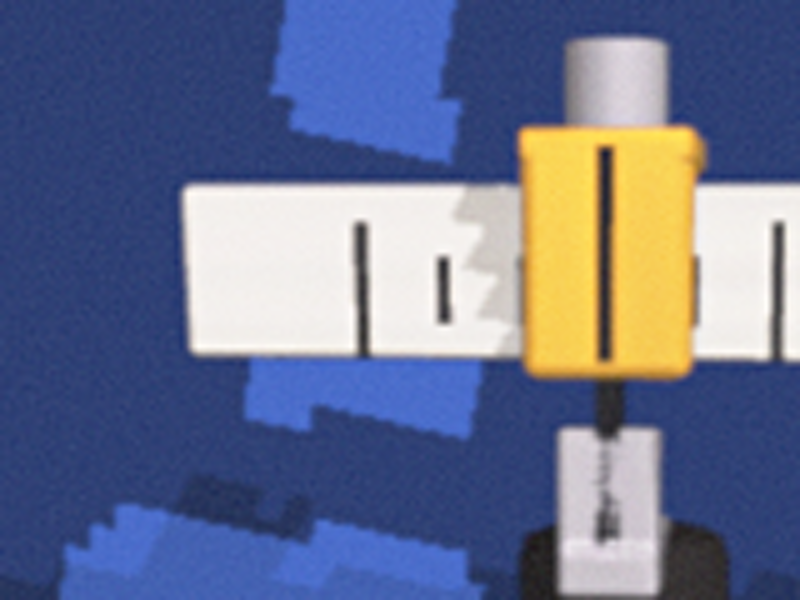

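View pics/s20.png

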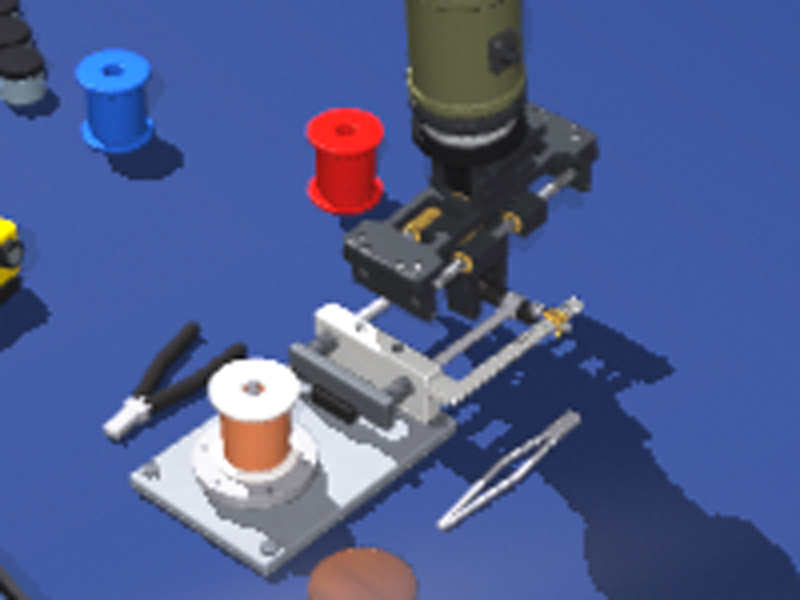

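The pointer is within about 0.5 mm of the line (609 against 605 in the ×5 crop, at about 16 px per mm). The pose is steady, the reel is seated and the bystanders are in place. It has been held for well over 0.5 s, so I'm handing in.

```bash
python3 -c "
from h import *
print(job.finish_job()); st()"
```

```text
the job is handed in; nothing more can be done
None
the job is handed in; nothing more can be done
```

The full reel is on the dereeler's spindle, flat on the platter and let go. The pull bar is drawn out to the index tab and still held there. I handed the job in at about 21.3 s of the 51 s allowed; no verdict is reported.

**Reel:** The bore slid over the spindle without force. After release, the wrist picture showed the spindle through the bore. The last scene picture shows the reel upright on the platter, with the arm well clear of it. I judged its seating from the pictures and from the contact force, which went to about zero on release. I did not measure the final gap.

**Brake:** The bar is gripped at 30 N against about 7.5 N of measured spring pull. The pointer is within about 0.5 mm of the tab's line. The arm's position did not change over the last readings before hand-in.

**What went differently:**
- **Bar sag:** The bar sagged back to about 6–7 mm short of the mark on an early hold. I pulled it out again and held it with a steady outward push. The pointer first came within 4 mm of the line just before that sag.
- **Regrip:** I turned the gripper the other way and tilted it about 7° around the bar, because two wrist joints were getting close to their limits.
- **Camera disagreement:** The fixed top and scene cameras disagreed by up to about 8–10 mm, so I used the wrist camera for the fine positions. Two wrist-camera fits of the spindle position agreed to about 0.3 mm.

The cutters, tweezers and trinket box stand where they were in the last scene picture. The empty reel, squat reel and decanters were outside that picture and the camera was only partly in it, but the arm did not go near them.

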